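# Put the oat biscuits away and lock the biscuit keeper

## Task

Put the baked oat biscuits away: open the steel biscuit keeper, lift every biscuit off the cookie sheet with the turner (they crumble when pinched, so never touch them with the fingers) and slide it into the keeper. When all are in, shut the lid fully and then turn the ring on the lid clockwise until its wing points at the locked mark, the black bar, and not past it. Leave the turner lying flat in its rest again and the other things on the worktop where they are.

Things in the scene. Friction and masses are not known exactly. Their poses are not given: they have to be found in the camera images.
- biscuit1: One of four possible oat biscuits (2 to 4 are there, any of them; an absent one reads None): a disc of 80 mm diameter, 15 mm thick, 50 g, same on both faces, edges rounded off: the rim is 6.5 mm clear of what it lies on, only the middle 54 mm touches. Origin: centre of one face (the under face at the start); own z along the thickness..
- biscuit2: Another oat biscuit, same as biscuit1 (None if absent).
- biscuit3: Another oat biscuit, same as biscuit1 (None if absent).
- biscuit4: Another oat biscuit, same as biscuit1 (None if absent).
- sheet: Dark steel cookie sheet, fixed, on the black glass hob (4 mm thick): 340 mm (x) by 300 mm (y), 2 mm thick, origin at the centre of its underside. Flat and open on three sides; along its +y edge (146 mm from the centre) a lip 12 mm high, a stop to push biscuits against. The biscuits start flat on it, in two rows along its x at about y = -50 and +60 mm, 65 mm either side of its middle.
- turner: Steel turner with black handle, 220 g. Origin: centre of the blade's underside; +x to the nose, z up. Blade 95 mm long (x), 78 wide (y), 2 thick, smooth (a biscuit slides off at a slope of 15 degrees). A riser goes up from its rear edge (x = -45 mm) to the handle, a level bar 20 mm wide (y), 22 high, from x = -87 to -207 mm, centre line 75 mm above the underside. It stands stably on its blade.
- turner_grip (a point): Point in the turner's handle where to pinch it from above across its 20 mm: x = -115 mm, 75 mm above the blade's underside. Axes as the turner's.
- turner_nose (a point): Middle of the front edge of the turner's blade, underside.
- rest: White stoneware utensil rest, fixed: a shallow dish 135 mm (its x) by 115 mm (its y), floor 4 mm thick, border 9 mm high and 7 mm thick (inside 121 by 101 mm). Origin at the centre of its underside on the worktop. The turner's blade lies in it at the start, nose to the dish's +x, handle over its -x border.
- keeper_floor (a point): Centre of the inner floor of the biscuit keeper, a fixed round steel drum, 210 mm outer and 202 mm inner diameter, rim 85 mm and floor 5 mm above the worktop. Axes: z up, -x to the keeper's front (where the lid's lift tab is when shut), +x to the lid's hinge.
- lid (a joint): Angle of the keeper's hinged lid, rad: 0 shut, 1.57 upright, end stop at 1.75. Stiff hinge (about 0.5 N m): it stays where it is left and has to be led all the way open and shut. Lid: round cream plate 212 mm wide, 9 mm thick, lying on the rim.
- lid_tab (a point): Middle of the lift tab on the lid's front edge: a tongue 20 mm wide (along the hinge direction), 12 mm thick, standing out 38 mm from the lid's edge, clear of the drum; the point is 17 mm out from the edge and 230 mm from the hinge line. It can be pinched across its 20 mm by a tool pointing down all the while the lid swings. Axes: the lid's, x from front to hinge, y along the hinge.
- lid_hinge (a point): Middle of the lid's hinge line, on the far side of the rim, 107 mm from the drum's axis; own y axis along the hinge line. It stays in place.
- ring (a joint): Angle, rad, of the grey captive lock ring on the lid, growing clockwise seen from above. 0: stop at the open mark (black dot on the lid). 1.2: the wing's black pointer stands at the locked mark (black bar). It runs on past the mark to a stop at 1.5, where it comes off for washing: not locked there. Friction of about 0.25 N m holds it anywhere.
- ring_axis (a point): Centre of the lock ring's top face. Ring 160 mm outer diameter; on the shut lid its top is 105 mm above the worktop.
- ring_wing (a point): Grip point in the wing on the ring, an upright fin 14 mm thick (tangential), 38 mm long (radial), its top 34 mm above the ring's top, its centre 60 mm from the ring's axis; the point lies 24 mm above the ring's top. Site x axis points radially outwards. The black pointer is at its foot, on the outside.
- lock_mark (a point): The locked mark: black raised bar on the lid's border, 92 mm from the ring's axis, moving with the lid. The wing's pointer must point at it.
- mug: Bystander: white mug, 82 mm wide, 92 mm high.
- mill: Bystander: dark wooden pepper mill, 56 mm wide, 152 mm high.
- honey: Bystander: honey jar, 72 mm wide, 105 mm high.
- timer: Bystander: cream kitchen timer, 68 mm wide, 60 mm high.
- candle: Bystander: candle in an amber glass, 68 mm wide, 80 mm high.
- bowl: Bystander: blue bowl, 100 mm wide, 45 mm high.
There are look-alikes about, which are no part of the job. Leave any purple or red look-alike of the biscuit1 alone.

How it is judged:
On the way, in this order (a step that is already met when the one before it is completed fails the run):
1. the keeper's lid is open (57 degrees or more) (value of joint lid above 1 rad), for 0.2 s.
2. every biscuit lies in the keeper (horizontal distance between each of biscuit1, biscuit2, biscuit3, biscuit4 and keeper_floor below 0.085 m and z of biscuit1 in the frame of keeper_floor between -0.01 and 0.075 m and z of biscuit2 in the frame of keeper_floor between -0.01 and 0.075 m and z of biscuit3 in the frame of keeper_floor between -0.01 and 0.075 m and z of biscuit4 in the frame of keeper_floor between -0.01 and 0.075 m), for 0.3 s.
3. the lid is shut while the ring is not yet at the locked mark (value of joint lid below 0.05 rad and value of joint ring below 1 rad), for 0.2 s.
4. the ring is turned to the locked mark on the shut lid (value of joint lid below 0.05 rad and value of joint ring between 1.12 and 1.28 rad), for 0.2 s.
At the end, for the whole second after the job is handed in: Every biscuit is in the keeper (centre within 85 mm of its axis, below the rim), the lid shut (within 0.05 rad), the ring at the locked mark (1.12 to 1.28 rad), the turner flat and still in its rest (blade centre within 35 mm of the dish centre, tilt under 0.15 rad) (all of step 2 and all of step 4 and horizontal distance between turner and rest below 0.035 m and height (world z) of turner below 0.02 m and angle between turner's own z axis and vertical below 0.15 rad and linear speed of turner below 0.02 m/s); the robot touches nothing.
It fails at once if a biscuit is touched by the fingers (contact force between the fingers and biscuit1 above 0.5 N or contact force between the fingers and biscuit2 above 0.5 N or contact force between the fingers and biscuit3 above 0.5 N or contact force between the fingers and biscuit4 above 0.5 N).
It fails at once if a bystander is moved by more than 30 mm (distance of any of mug, mill, honey, timer, candle, bowl from where it was at the start of the episode above 0.03 m).
Of biscuit1, biscuit2, biscuit3, biscuit4 only 2 to 4 are there at a start; the rules pass over those that are not, and their reading is None.
At some moment in a run one of biscuit1, biscuit2, biscuit3, biscuit4 may be knocked a few centimetres aside while the robot is not near it.
It also fails if it takes over 210 s, if anything falls off the work surface, if the arm or the gripper's body presses on something with over 40 N, if the wrist force passes 120 N, or if a joint passes its speed limit or range.

## Robot

A 7-joint arm with a two-finger parallel gripper is mounted at the origin on the work surface. World frame = base frame: x ahead of the robot, y to its left, z up, the work surface at z = 0. Lengths are in m, angles in rad, forces in N, time in s.
With the tool pointing down it reaches from about 0.425 to 0.925 m from the base axis. Payload 6.8 kg.
Tool frame: the origin (TCP) lies between the finger pads, 19 mm behind the fingertips; this is the grasp point; z points along the fingers, y is the line along which they close (so a half turn about z gives the same grasp; the last joint's range is limited). The gripper opens to 85 mm and grips with 20 to 120 N. Pads are 22 mm wide; open, the fingers measure 114 mm over their backs; the gripper's body (76 mm by 85 mm) begins 54 mm behind the grasp point. The pads swing forward as they close: fully open they stand 13 mm farther back than shut.
Start: joints at [1.164, 0.477, 0.022, 1.555, -0.011, 1.109, -0.083], TCP at [0.199, -0.645, 0.25] pointing down, gripper open.
Joint ranges: [-2.96, 2.96], [-0.34, 2.1], [-1.41, 1.46], [0.24, 2.44], [-1.37, 4.51], [0.17, 1.92], [-2.96, 2.96]. Speed limits (rad/s): [2.39, 2.39, 3.14, 3.14, 3.14, 3.14, 3.14].

## Interface

Orientations are given as a 3x3 rotation matrix whose columns are the frame's x, y, z axes.
In Python, from rig import status, get_image, camera_info, order, find_in, cut_out, pinpoint gives the robot as it stands.
- The arm moves only by the shell command python3 -m inch 'ROWS' [OPENING] [FORCE]. ROWS is JSON, a list of rows, each a list of 2 entries, a list of its own where there are three numbers: the shift along the world's x, y, z as a fraction of full scale, then the turn, a rotation vector about the world's x, y, z as a fraction of full scale. A call has exactly 5 rows; each row shifts and turns the commanded pose from where the row before left it; what a row does not reach is not made up. Full scale, the value 1, is 0.02 m for a shift and 0.08 rad for a turn. A row lasts 1/12 s, in which the tool goes at most 41.7 mm and 7.16 degrees, less where a joint would pass 70% of its speed; a pose out of reach is approached as far as the arm can. A call with a number of a shift or a turn outside -1 to 1 is refused whole. A call with a gripper value outside its range is refused whole. OPENING is the opening, from 0 (shut) to 1 (fully open), set as the call begins (- or left out, the last holds). The fingers move at their own pace and stop on an object; FORCE is the grip in N (left out, the last holds). Time passes only in rows, so rows that do not move let the fingers close, or fill a call up. It gives the time, the measured TCP pose, the force, the opening and the grip force at its end, in the units of the state.
- status.get_obs(): the state, without advancing time (a new reading comes with each control period).
- get_image(name): name is "side" or "top" or "wrist"; returns the picture (384x512x3 uint8, blue, green, red); there is no depth.
- camera_info(name): a dict with "fx", "fy", "cx", "cy" (pixels), "dist_coeffs" ([k1, k2, p1, p2, k3] as OpenCV has them; the pictures are not rectified), "camera_from_world" (4x4, takes a point from world to camera coordinates). Camera axes: x right, y up, looking along -z (the intrinsics and any distortion apply to the point x, -y, -z); pixel columns grow to the right and rows downward; lengths in m; the calibration is good to about 2 mm. A picture is of the moment at which its call begins: read the wrist's pose just before it. camera_info takes no time and is no camera call; for the wrist camera it gives the pose at the moment of the call.
- order.job_done(): hands the job in; it is judged then, once.
Trained networks look in the newest picture that a camera, given by its name, has taken for a name from the list of things; names that differ only in an ending like _2 or _b are one class to them, and where a whole thing is asked for, a point or a joint stands for the part that bears it (a point fixed in the world has none). Each returns a list of dicts, best first, with "p" (0 to 1); they miss things now and then, are a little off and sometimes report something else, mostly with a low value. They report only what shows in the picture. A call takes as long as a camera call. They do not tell look-alikes from the thing itself.
- find_in(camera, target): "position" ([x, y, z] in m, in the coordinates of the camera as it stood for that picture, good to about 4 mm: the middle of the surface that is visible of it).
- cut_out(camera, target): "pixels" (384x512 bool, what is visible of it).
- pinpoint(camera, target): "position" ([x, y, z] in m, in the coordinates of the camera as it stood for that picture, good to about 4 mm: a listed point, or the origin of a listed thing).
The state is a dict: "time_s": time; "qpos": joint angles; "dq": joint speeds; "joint_efforts": joint torques, N m; "ee_pos": TCP position; "tcp_rot": TCP orientation; "wrist_force": force on the tool from outside, world axes, zero at the start; "moment": the same for the moment, N m; "finger_gap": opening from 0.0 (shut) to 1.0 (fully open); "grasp_force": force on a finger pad.
Only numpy, scipy, OpenCV 4.12 (cv2) and the standard library are available. Lean on these libraries where they do the work, as an engineer would, in place of code of your own. Each camera call takes 0.05 s, during which the arm holds its last target. There are 200 camera calls.

## Working session

There is one attempt and no reset: what is moved stays moved. The work goes in short steps, Python scripts to look and compute and a shell command to move; the robot and the scene stay as the last step left them, time stands still between calls to the robot, and variables do not carry over. Pictures are saved under pics/ and viewed, at most 14 in all, crops included, and the job is handed in when it is done.

```bash
ls; mkdir -p pics; cat > h.py <<'E'
import numpy as np, cv2
from rig import status, get_image, camera_info, order, find_in, cut_out, pinpoint
def w(cam,p):
    T=np.linalg.inv(camera_info(cam)["camera_from_world"]); return (T@np.r_[p,1])[:3]
def pix(cam,P):
    i=camera_info(cam); c=(np.array(i["camera_from_world"])@np.r_[P,1])[:3]; c=c*[1,-1,-1]
    K=np.array([[i["fx"],0,i["cx"]],[0,i["fy"],i["cy"]],[0,0,1.]])
    return cv2.projectPoints(c.reshape(1,1,3),np.zeros(3),np.zeros(3),K,np.array(i["dist_coeffs"],float))[0].ravel()
def ray(cam,u,v,z):
    i=camera_info(cam);K=np.array([[i["fx"],0,i["cx"]],[0,i["fy"],i["cy"]],[0,0,1.]])
    n=cv2.undistortPoints(np.array([[[u,v]]],float),K,np.array(i["dist_coeffs"],float)).ravel()
    T=np.linalg.inv(i["camera_from_world"]); d=T[:3,:3]@np.r_[n[0],-n[1],-1]; o=T[:3,3]
    return o+d*(z-o[2])/d[2]
def snap(cam,name):
    im=get_image(cam); cv2.imwrite(f"pics/{name}.png",im); return im
def pp(cam,t,fn=pinpoint):
    return [(np.round(w(cam,r["position"]),4).tolist(),round(r["p"],2)) for r in fn(cam,t)]
E
python3 - <<'E'
from h import *
for c in("top","side"):
    snap(c,c+"0")
    for t in "biscuit1 sheet turner turner_grip turner_nose rest keeper_floor lid_tab lid_hinge ring_axis ring_wing lock_mark".split(): print(c,t,pp(c,t))
for t in "mug mill honey timer candle bowl".split(): print(t,pp("top",t,find_in)[:1])
print(status.get_obs())
E
```

```text
pics
top biscuit1 [([0.3345, -0.0867, -0.0017], 0.92), ([0.5716, 0.2251, 0.0068], 0.74), ([0.5272, 0.6782, 0.0008], 0.71), ([0.438, 0.347, 0.0033], 0.68), ([0.441, 0.2426, 0.0049], 0.61), ([0.575, 0.3454, 0.0075], 0.57)]
top sheet []
top turner [([0.618, -0.0711, 0.0023], 0.73), ([0.4538, -0.2729, 0.1276], 0.16)]
top turner_grip [([0.5061, -0.052, 0.0735], 0.8)]
top turner_nose [([0.6643, -0.0706, 0.0042], 0.98)]
top rest [([0.6221, -0.0693, 0.0045], 0.77)]
top keeper_floor [([0.617, -0.0688, 0.004], 0.45)]
top lid_tab [([0.4626, -0.1944, 0.0915], 0.56), ([0.4988, 0.2832, 0.0046], 0.25)]
top lid_hinge [([0.5268, -0.4164, 0.0874], 0.96)]
top ring_axis [([0.4995, -0.3128, 0.1047], 0.83)]
top ring_wing [([0.455, -0.2714, 0.1272], 0.61), ([0.463, -0.1959, 0.0929], 0.43)]
top lock_mark [([0.5135, -0.2219, 0.0958], 0.68)]
side biscuit1 [([0.5728, 0.2204, 0.0084], 0.91), ([0.4432, 0.2423, 0.0051], 0.8), ([0.532, 0.6747, -0.002], 0.67), ([0.3354, -0.0928, -0.0031], 0.65), ([0.5759, 0.3384, 0.005], 0.61), ([0.4358, 0.3538, 0.0083], 0.59)]
side sheet []
side turner [([0.6231, -0.0679, 0.003], 
[... 862 characters left out ...]
936889e-03,  5.46193749e-04,  2.58841879e-04, -2.75293900e-05,
        1.36617376e-04, -1.26381770e-03,  1.27498605e-03]), 'joint_efforts': array([ 7.12607580e-04, -5.96313179e+01,  1.60679966e+00, -2.81543773e+01,
        1.24844073e-02,  1.61119278e-03, -4.11752893e-06]), 'ee_pos': array([ 0.19868416, -0.64510435,  0.25001364]), 'tcp_rot': array([[ 9.55705228e-01,  2.94325528e-01,  4.04630226e-06],
       [ 2.94325528e-01, -9.55705228e-01, -1.28305027e-05],
       [ 9.07277382e-08,  1.34531086e-05, -1.00000000e+00]]), 'wrist_force': array([-1.34960823,  0.28098759, -1.14626984]), 'moment': array([ 0.006943  ,  0.02782755, -0.0449858 ]), 'grasp_force': 0.0, 'finger_gap': 1.0038389856960555}
```

View pics/top0.png

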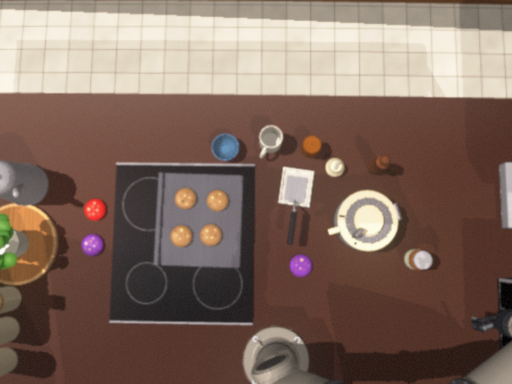

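View pics/side0.png

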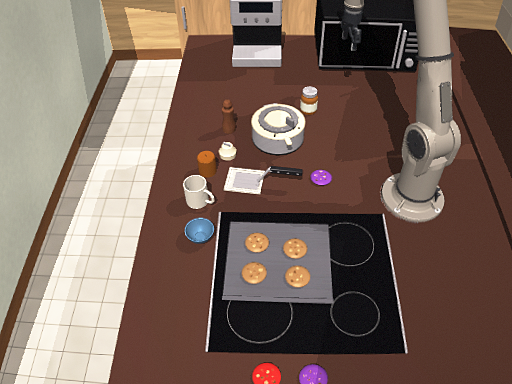

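```bash
M="python3 -m inch"
python3 -m inch '[[[0.53,0.9,0],[0,0,0.785]],[[0.53,0.9,0],[0,0,0.785]],[[0.53,0.9,0],[0,0,0.785]],[[0.53,0.9,0],[0,0,0.785]],[[0.53,0.9,0],[0,0,0.785]]]' 0.6 60
python3 -m inch '[[[0.53,0.9,0],[0,0,0.785]],[[0.53,0.9,0],[0,0,0.785]],[[0.53,0.9,0],[0,0,0.785]],[[0.53,0.9,0],[0,0,0.785]],[[0.53,0.9,0],[0,0,0.785]]]'
python3 -m inch '[[[0.53,0.9,0],[0,0,0.785]],[[0.53,0.9,0],[0,0,0.785]],[[0.53,0.9,0],[0,0,0.785]],[[0.53,0.9,0],[0,0,0.785]],[[0.53,0.9,0],[0,0,0.785]]]'
python3 -m inch '[[[0.53,0.9,0],[0,0,0.785]],[[0.53,0.9,0],[0,0,0.785]],[[0.53,0.9,0],[0,0,0.785]],[[0.53,0.9,0],[0,0,0.785]],[[0.53,0.9,0],[0,0,0.785]]]'
python3 -m inch '[[[0.53,0.9,0],[0,0,0.785]],[[0.53,0.9,0],[0,0,0.785]],[[0.53,0.9,0],[0,0,0.785]],[[0.53,0.9,0],[0,0,0.785]],[[0.53,0.9,0],[0,0,0.785]]]'
python3 - <<'E'
from h import *
o=status.get_obs();print(o['tcp_rot'],o['qpos'])
snap("wrist","w0")
for t in "lid_tab lid_hinge ring_axis ring_wing lock_mark".split(): print(t,pp("wrist",t))
E
```

```text
time_s: 2.02
ee_pos: [0.2521, -0.5543, 0.2501]
tcp_rot: [[0.816, 0.578, 0.0], [0.578, -0.816, -0.0], [-0.0, 0.0, -1.0]]
wrist_force: [0.2, -0.2, 0.6]
finger_gap: 0.6
grasp_force: 0.0
time_s: 2.43
ee_pos: [0.3055, -0.4637, 0.2501]
tcp_rot: [[0.597, 0.803, 0.0], [0.803, -0.597, -0.0], [-0.0, 0.0, -1.0]]
wrist_force: [0.0, 0.2, 0.0]
finger_gap: 0.598
grasp_force: 0.0
time_s: 2.85
ee_pos: [0.3587, -0.3733, 0.25]
tcp_rot: [[0.318, 0.948, 0.0], [0.948, -0.318, -0.0], [-0.0, 0.0, -1.0]]
wrist_force: [-0.1, 0.4, 1.0]
finger_gap: 0.598
grasp_force: 0.0
time_s: 3.27
ee_pos: [0.4117, -0.2833, 0.25]
tcp_rot: [[0.01, 1.0, 0.0], [1.0, -0.01, -0.0], [-0.0, 0.0, -1.0]]
wrist_force: [0.2, 0.5, -0.0]
finger_gap: 0.599
grasp_force: 0.0
time_s: 3.68
ee_pos: [0.4647, -0.1933, 0.25]
tcp_rot: [[-0.3, 0.954, 0.0], [0.954, 0.3, -0.0], [-0.0, 0.0, -1.0]]
wrist_force: [0.0, 0.0, -0.6]
finger_gap: 0.597
grasp_force: 0.0
[[-2.99507876e-01  9.54093825e-01  7.00563865e-05]
 [ 9.54093828e-01  2.99507877e-01 -1.04843344e-06]
 [-2.19827434e-05  6.65263519e-05 -9.99999998e-01]] [ 0.70992002  0.23506784 -0.50651987  1.93117123  0.1339837   1.00798243
  0.44753027]
lid_tab [([0.4636, -0.1925, 0.0928], 0.55)]
lid_hinge []
ring_axis []
ring_wing [([0.4536, -0.2738, 0.1306], 0.76)]
lock_mark [([0.5138, -0.2244, 0.0981], 0.74), ([0.4541, -0.2726, 0.1306], 0.37)]
```

```bash
python3 -m inch '[[[-0.02,-0.02,-0.8],[0,0,0]],[[-0.02,-0.02,-0.8],[0,0,0]],[[-0.02,-0.02,-0.8],[0,0,0]],[[0,0,-0.8],[0,0,0]],[[0,0,-0.8],[0,0,0]]]'
python3 -m inch '[[[0,0,-0.8],[0,0,0]],[[0,0,-0.8],[0,0,0]],[[0,0,-0.8],[0,0,0]],[[0,0,-0.8],[0,0,0]],[[0,0,-0.73],[0,0,0]]]'
python3 -m inch '[[[0,0,0],[0,0,0]],[[0,0,0],[0,0,0]],[[0,0,0],[0,0,0]],[[0,0,0],[0,0,0]],[[0,0,0],[0,0,0]]]' 0 60
python3 -m inch '[[[0,0,0],[0,0,0]],[[0,0,0],[0,0,0]],[[0,0,0],[0,0,0]],[[0,0,0],[0,0,0]],[[0,0,0],[0,0,0]]]'
```

```text
time_s: 4.4
ee_pos: [0.462, -0.1975, 0.1693]
tcp_rot: [[-0.292, 0.957, -0.0], [0.957, 0.292, -0.001], [-0.0, -0.0, -1.0]]
wrist_force: [-0.7, -0.2, -0.2]
finger_gap: 0.6
grasp_force: 0.0
time_s: 4.82
ee_pos: [0.4619, -0.1974, 0.0904]
tcp_rot: [[-0.292, 0.957, -0.001], [0.957, 0.292, -0.0], [-0.0, -0.001, -1.0]]
wrist_force: [-0.4, 0.2, -0.3]
finger_gap: 0.6
grasp_force: 0.0
time_s: 5.23
ee_pos: [0.4628, -0.1968, 0.0921]
tcp_rot: [[-0.293, 0.956, 0.001], [0.956, 0.293, -0.001], [-0.001, 0.001, -1.0]]
wrist_force: [-0.1, -0.6, -1.2]
finger_gap: 0.222
grasp_force: 59.6
time_s: 5.65
ee_pos: [0.4629, -0.1968, 0.0919]
tcp_rot: [[-0.293, 0.956, 0.001], [0.956, 0.293, -0.001], [-0.001, 0.001, -1.0]]
wrist_force: [-0.2, -2.4, 4.4]
finger_gap: 0.219
grasp_force: 60.4
```

```bash
python3 -m inch '[[[0.007,-0.024,0.758],[0,0,0]],[[0.022,-0.072,0.755],[0,0,0]],[[0.036,-0.119,0.749],[0,0,0]],[[0.051,-0.166,0.739],[0,0,0]],[[0.065,-0.212,0.726],[0,0,0]]]'
python3 -m inch '[[[0.079,-0.258,0.710],[0,0,0]],[[0.092,-0.302,0.690],[0,0,0]],[[0.105,-0.345,0.668],[0,0,0]],[[0.118,-0.386,0.643],[0,0,0]],[[0.130,-0.426,0.615],[0,0,0]]]'
python3 -m inch '[[[0.142,-0.464,0.584],[0,0,0]],[[0.152,-0.499,0.551],[0,0,0]],[[0.163,-0.533,0.515],[0,0,0]],[[0.172,-0.564,0.477],[0,0,0]],[[0.181,-0.593,0.437],[0,0,0]]]'
python3 -m inch '[[[0.189,-0.620,0.395],[0,0,0]],[[0.196,-0.643,0.352],[0,0,0]],[[0.203,-0.664,0.307],[0,0,0]],[[0.208,-0.682,0.260],[0,0,0]],[[0.213,-0.697,0.213],[0,0,0]]]'
python3 -m inch '[[[0.216,-0.708,0.164],[0,0,0]],[[0.219,-0.717,0.115],[0,0,0]],[[0.221,-0.723,0.065],[0,0,0]],[[0.222,-0.726,0.015],[0,0,0]],[[0.221,-0.725,-0.035],[0,0,0]]]'
python3 -m inch '[[[0,0,0],[0,0,0]],[[0,0,0],[0,0,0]],[[0,0,0],[0,0,0]],[[0,0,0],[0,0,0]],[[0,0,0],[0,0,0]]]'
```

```text
time_s: 6.07
ee_pos: [0.4667, -0.2095, 0.1662]
tcp_rot: [[-0.293, 0.956, 0.002], [0.956, 0.293, -0.001], [-0.001, 0.002, -1.0]]
wrist_force: [7.4, -7.9, -10.6]
finger_gap: 0.222
grasp_force: 58.9
time_s: 6.48
ee_pos: [0.4772, -0.2436, 0.2319]
tcp_rot: [[-0.293, 0.956, 0.002], [0.956, 0.293, -0.0], [-0.001, 0.002, -1.0]]
wrist_force: [8.5, -7.3, -15.7]
finger_gap: 0.222
grasp_force: 59.5
time_s: 6.9
ee_pos: [0.493, -0.2947, 0.2818]
tcp_rot: [[-0.294, 0.956, -0.001], [0.956, 0.294, 0.003], [0.003, 0.0, -1.0]]
wrist_force: [7.4, -1.6, -16.4]
finger_gap: 0.221
grasp_force: 62.2
time_s: 7.32
ee_pos: [0.5129, -0.359, 0.312]
tcp_rot: [[-0.296, 0.955, -0.003], [0.955, 0.296, 0.006], [0.007, -0.001, -1.0]]
wrist_force: [2.1, 4.3, -8.1]
finger_gap: 0.218
grasp_force: 64.7
time_s: 7.73
ee_pos: [0.5352, -0.4309, 0.319]
tcp_rot: [[-0.296, 0.955, -0.003], [0.955, 0.296, 0.006], [0.007, -0.001, -1.0]]
wrist_force: [-0.6, 5.1, -0.8]
finger_gap: 0.223
grasp_force: 68.1
time_s: 8.15
ee_pos: [0.5354, -0.4318, 0.319]
tcp_rot: [[-0.295, 0.955, -0.001], [0.955, 0.295, 0.002], [0.003, 0.0, -1.0]]
wrist_force: [6.3, 0.3, -11.5]
finger_gap: 0.223
grasp_force: 66.9
```

```bash
python3 -m inch '[[[0,0,0],[0,0,0]],[[0,0,0],[0,0,0]],[[0,0,0.5],[0,0,0]],[[0,0,1],[0,0,0]],[[0,0,1],[0,0,0]]]' 0.6
python3 -m inch '[[[0,0,0.5],[0,0,0]],[[-0.06,0.76,-0.3],[0,0,-1]],[[-0.06,0.76,-0.3],[0,0,-1]],[[-0.06,0.76,-0.3],[0,0,-1]],[[-0.06,0.76,-0.3],[0,0,-1]]]'
python3 -m inch '[[[-0.06,0.76,-0.3],[0,0,-1]],[[-0.06,0.76,-0.3],[0,0,-1]],[[-0.06,0.76,-0.3],[0,0,-1]],[[-0.06,0.76,-0.3],[0,0,-1]],[[-0.06,0.76,-0.3],[0,0,-1]]]'
python3 -m inch '[[[-0.06,0.76,-0.3],[0,0,-1]],[[-0.06,0.76,-0.3],[0,0,-1]],[[-0.06,0.76,-0.3],[0,0,-1]],[[-0.06,0.76,-0.3],[0,0,-1]],[[-0.06,0.76,-0.3],[0,0,-1]]]'
python3 -m inch '[[[-0.06,0.76,-0.3],[0,0,-1]],[[-0.06,0.76,-0.3],[0,0,-1]],[[-0.06,0.76,-0.3],[0,0,-1]],[[-0.06,0.76,-0.3],[0,0,-1]],[[-0.06,0.76,-0.3],[0,0,-1]]]'
python3 -m inch '[[[-0.06,0.76,-0.3],[0,0,-1]],[[-0.06,0.76,-0.3],[0,0,-1]],[[-0.06,0.76,-0.3],[0,0,-1]],[[-0.06,0.76,-0.3],[0,0,-1]],[[-0.06,0.76,-0.3],[0,0,-1]]]'
python3 - <<'E'
from h import *
o=status.get_obs();print(o['tcp_rot'],o['qpos'])
a=snap("wrist","w1")
for t in "turner_grip turner rest turner_nose lid_tab".split(): print(t,pp("wrist",t))
b=snap("top","t1"); cv2.imwrite("pics/wt1.png",np.hstack([a,b])[:, :])
for t in "turner_grip lid_tab lid_hinge keeper_floor biscuit1".split(): print(t,pp("top",t))
E
```

```text
time_s: 8.57
ee_pos: [0.5343, -0.4341, 0.3726]
tcp_rot: [[-0.293, 0.956, -0.0], [0.956, 0.293, -0.001], [-0.001, -0.001, -1.0]]
wrist_force: [-0.0, -0.1, 1.1]
finger_gap: 0.606
grasp_force: 0.0
time_s: 8.98
ee_pos: [0.5299, -0.3726, 0.3577]
tcp_rot: [[0.027, 1.0, 0.001], [1.0, -0.027, -0.001], [-0.001, 0.001, -1.0]]
wrist_force: [-0.1, 1.2, 1.0]
finger_gap: 0.603
grasp_force: 0.0
time_s: 9.4
ee_pos: [0.5241, -0.2966, 0.3276]
tcp_rot: [[0.414, 0.91, 0.001], [0.91, -0.414, -0.001], [-0.001, 0.002, -1.0]]
wrist_force: [0.4, 0.0, 0.9]
finger_gap: 0.6
grasp_force: 0.0
time_s: 9.82
ee_pos: [0.5182, -0.2206, 0.2976]
tcp_rot: [[0.735, 0.678, 0.001], [0.678, -0.735, -0.001], [0.0, 0.002, -1.0]]
wrist_force: [0.1, -0.4, -0.5]
finger_gap: 0.602
grasp_force: 0.0
time_s: 10.23
ee_pos: [0.5123, -0.1445, 0.2676]
tcp_rot: [[0.941, 0.338, 0.002], [0.338, -0.941, -0.001], [0.001, 0.001, -1.0]]
wrist_force: [0.0, 0.0, 0.6]
finger_gap: 0.601
grasp_force: 0.0
time_s: 10.65
ee_pos: [0.5065, -0.0685, 0.2376]
tcp_rot: [[0.998, -0.055, 0.002], [-0.055, -0.998, -0.001], [0.002, 0.001, -1.0]]
wrist_force: [-0.
[... 387 characters left out ...]
 -0.0634, -0.0008], 0.6)]
rest []
turner_nose [([0.6616, -0.0755, 0.0039], 0.88)]
lid_tab []
turner_grip [([0.5056, -0.051, 0.0774], 0.58), ([0.4975, -0.3132, 0.0037], 0.16)]
lid_tab [([0.532, -0.4213, 0.3139], 0.94), ([0.7606, 0.1942, -0.0041], 0.43), ([0.5031, -0.0504, 0.0744], 0.3), ([0.6212, -0.0672, 0.0042], 0.27)]
lid_hinge [([0.5278, -0.4167, 0.0855], 0.89)]
keeper_floor [([0.4982, -0.3112, 0.0055], 0.59), ([0.6948, -0.2095, -0.0043], 0.51)]
biscuit1 [([0.3986, 0.6785, 0.0023], 0.89), ([0.4413, 0.2418, 0.0063], 0.78), ([0.3349, -0.0865, 0.0022], 0.76), ([0.5733, 0.3478, 0.0062], 0.75), ([0.4387, 0.3456, 0.0059], 0.63), ([0.5293, 0.6776, 0.0035], 0.57), ([0.573, 0.2225, 0.0095], 0.55)]
```

```bash
python3 -m inch '[[[-0.04,0.45,-0.4],[0,0,-0.58]],[[-0.04,0.45,-0.4],[0,0,-0.58]],[[0,0,-0.88],[0,0,0]],[[0,0,-0.88],[0,0,0]],[[0,0,-0.88],[0,0,0]]]' 0.6
python3 -m inch '[[[0,0,-0.9],[0,0,0]],[[0,0,-0.9],[0,0,0]],[[0,0,-0.9],[0,0,0]],[[0,0,-0.9],[0,0,0]],[[0,0,-0.84],[0,0,0]]]'
python3 -m inch '[[[0,0,0],[0,0,0]],[[0,0,0],[0,0,0]],[[0,0,0],[0,0,0]],[[0,0,0],[0,0,0]],[[0,0,0],[0,0,0]]]' 0 120
python3 -m inch '[[[0,0,0],[0,0,0]],[[0,0,0],[0,0,0]],[[0,0,0],[0,0,0]],[[0,0,0],[0,0,0]],[[0,0,0],[0,0,0]]]'
```

```text
time_s: 11.67
ee_pos: [0.5048, -0.0509, 0.1675]
tcp_rot: [[0.99, -0.143, 0.001], [-0.143, -0.99, -0.0], [0.001, 0.0, -1.0]]
wrist_force: [-0.1, 0.1, -0.2]
finger_gap: 0.601
grasp_force: 0.0
time_s: 12.08
ee_pos: [0.5046, -0.051, 0.0782]
tcp_rot: [[0.99, -0.144, -0.0], [-0.144, -0.99, -0.0], [-0.0, 0.0, -1.0]]
wrist_force: [-0.7, -0.1, 0.6]
finger_gap: 0.599
grasp_force: 0.0
time_s: 12.5
ee_pos: [0.505, -0.0509, 0.08]
tcp_rot: [[0.99, -0.144, 0.001], [-0.144, -0.99, -0.0], [0.001, -0.0, -1.0]]
wrist_force: [0.4, -0.3, -1.9]
finger_gap: 0.21
grasp_force: 117.2
time_s: 12.92
ee_pos: [0.5047, -0.0509, 0.0797]
tcp_rot: [[0.99, -0.144, 0.0], [-0.144, -0.99, -0.0], [0.001, 0.0, -1.0]]
wrist_force: [-2.6, 0.6, 6.4]
finger_gap: 0.213
grasp_force: 117.7
```

View pics/t1.png

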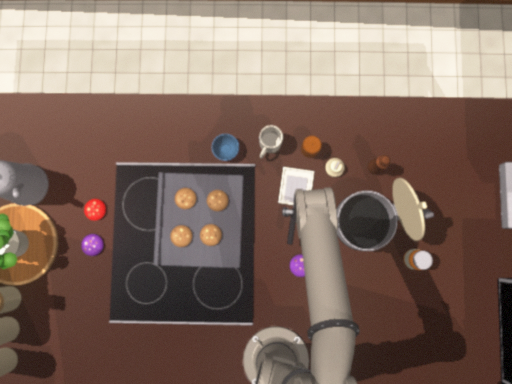

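```bash
python3 -m inch '[[[0,0,0.6],[0,0,0]],[[0,0,1],[0,0,0]],[[0,0,1],[0,0,0]],[[0,0,1],[0,0,0]],[[0,0,0],[0,0,0]]]'
python3 -m inch '[[[0.155,0.08,0],[0,0,0.97]],[[0.155,0.08,0],[0,0,0.97]],[[0.155,0.08,0],[0,0,0.97]],[[0.155,0.08,0],[0,0,0.97]],[[0.155,0.08,0],[0,0,0.97]]]'
python3 -m inch '[[[0.155,0.08,0],[0,0,0.97]],[[0.155,0.08,0],[0,0,0.97]],[[0.155,0.08,0],[0,0,0.97]],[[0.155,0.08,0],[0,0,0.97]],[[0.155,0.08,0],[0,0,0.97]]]'
python3 -m inch '[[[0.155,0.08,0],[0,0,0.97]],[[0.155,0.08,0],[0,0,0.97]],[[0.155,0.08,0],[0,0,0.97]],[[0.155,0.08,0],[0,0,0.97]],[[0.155,0.08,0],[0,0,0.97]]]'
python3 -m inch '[[[0.155,0.08,0],[0,0,0.97]],[[0.155,0.08,0],[0,0,0.97]],[[0.155,0.08,0],[0,0,0.97]],[[0.155,0.08,0],[0,0,0.97]],[[0.155,0.08,0],[0,0,0.97]]]'
python3 - <<'E'
from h import *
o=status.get_obs();print(o['tcp_rot'],o['qpos'],o['ee_pos'])
for c in("top","side"):
    im=snap(c,c+"2")
    for t in "turner_nose turner biscuit1".split(): print(c,t,pp(c,t))
im=cv2.imread("pics/top2.png")[155:285,140:270]; cv2.imwrite("pics/top2c.png",cv2.resize(im,None,fx=4.5,fy=4.5,interpolation=cv2.INTER_CUBIC))
E
```

```text
time_s: 13.33
ee_pos: [0.5066, -0.0508, 0.1542]
tcp_rot: [[0.99, -0.144, 0.005], [-0.144, -0.99, -0.0], [0.005, -0.001, -1.0]]
wrist_force: [1.4, 0.2, -1.0]
finger_gap: 0.215
grasp_force: 117.4
time_s: 13.75
ee_pos: [0.5194, -0.0428, 0.1499]
tcp_rot: [[0.969, 0.245, -0.002], [0.245, -0.969, 0.0], [-0.002, -0.001, -1.0]]
wrist_force: [0.2, -0.9, -2.0]
finger_gap: 0.213
grasp_force: 117.3
time_s: 14.17
ee_pos: [0.5349, -0.0349, 0.1498]
tcp_rot: [[0.805, 0.594, -0.002], [0.594, -0.805, 0.0], [-0.002, -0.001, -1.0]]
wrist_force: [-0.1, 0.7, -2.6]
finger_gap: 0.214
grasp_force: 117.4
time_s: 14.58
ee_pos: [0.5504, -0.0269, 0.1497]
tcp_rot: [[0.52, 0.854, -0.002], [0.854, -0.52, 0.0], [-0.001, -0.002, -1.0]]
wrist_force: [0.4, 0.3, -3.0]
finger_gap: 0.215
grasp_force: 117.4
time_s: 15.0
ee_pos: [0.566, -0.0189, 0.1497]
tcp_rot: [[0.158, 0.987, -0.002], [0.987, -0.158, 0.0], [-0.0, -0.002, -1.0]]
wrist_force: [0.2, 0.4, -2.9]
finger_gap: 0.221
grasp_force: 117.4
[[ 1.58173200e-01  9.87410092e-01 -1.59625679e-03]
 [ 9.87411380e-01 -1.58173122e-01  1.76152819e-04]
 [-7.85498476e-05 -1.6040247
[... 248 characters left out ...]
 biscuit1 [([0.5723, 0.2264, 0.0068], 0.9), ([0.3353, -0.088, -0.0011], 0.9), ([0.5302, 0.6778, 0.0016], 0.89), ([0.4389, 0.3495, 0.0058], 0.86), ([0.4396, 0.2443, 0.0062], 0.7), ([0.5755, 0.3438, 0.0056], 0.61), ([0.4022, 0.6807, 0.0001], 0.6)]
side turner_nose [([0.591, 0.1375, 0.0753], 0.73), ([0.7057, -0.3678, 0.0014], 0.38)]
side turner [([0.5843, 0.0913, 0.0728], 0.64), ([0.6245, -0.0658, -0.0015], 0.54), ([0.5026, 0.2851, 0.0012], 0.16)]
side biscuit1 [([0.5333, 0.6739, -0.0033], 0.86), ([0.4013, 0.6758, 0.0004], 0.85), ([0.4392, 0.3512, 0.0103], 0.84), ([0.5761, 0.3361, 0.0077], 0.71), ([0.5738, 0.223, 0.0074], 0.68), ([0.3379, -0.091, -0.001], 0.66), ([0.4422, 0.2428, 0.003], 0.64)]
```

View pics/top2c.png

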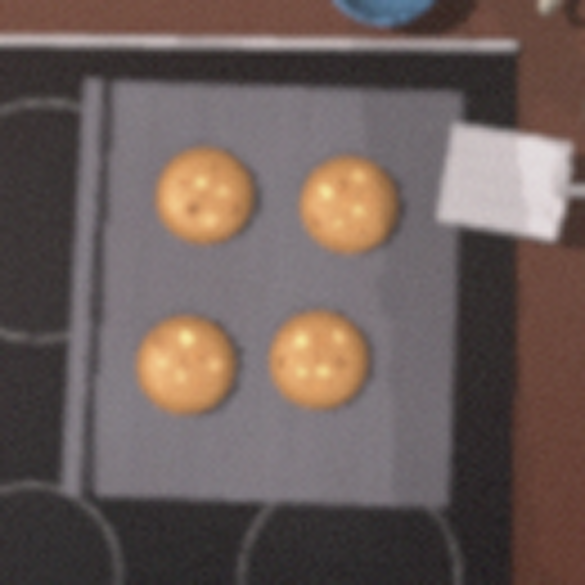

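```bash
python3 - <<'E'
from h import *
for n,(u,v),z in [("lipTopOut",(85,78),.018),("lipBotOut",(64,493),.018),("inTop",(109,82),.006),("inBot",(92,495),.006),("rTop",(463,92),.006),("rBot",(448,505),.006)]:
    print(n,ray("top",140+u/4.5-.4,155+v/4.5-.4,z).round(4))
for n,(u,v) in dict(a=(205,196),b=(350,204),c=(186,364),d=(320,360)).items(): print(n,ray("top",140+u/4.5-.4,155+v/4.5-.4,.015).round(4))
E
```

```text
lipTopOut [0.671  0.4404 0.018 ]
lipBotOut [0.3324 0.4454 0.018 ]
inTop [0.6698 0.423  0.006 ]
inBot [0.3306 0.4253 0.006 ]
rTop [0.6649 0.1292 0.006 ]
rBot [0.3268 0.1359 0.006 ]
a [0.5749 0.3389 0.015 ]
b [0.5698 0.2198 0.015 ]
c [0.4375 0.3503 0.015 ]
d [0.4423 0.2414 0.015 ]
```

```bash
python3 -m inch '[[[0.07,0.15,-0.4],[0,0,0.62]],[[0.07,0.15,-0.4],[0,0,0.62]],[[0.07,0.15,-0.4],[0,0,0.61]],[[0.07,0.15,-0.4],[-0.32,0,0]],[[0,0,-0.4],[-0.33,0,0]]]'
python3 -m inch '[[[0,0,-0.3],[0,0,0]],[[0,0,-0.3],[0,0,0]],[[0,0,-0.3],[0,0,0]],[[0,0,-0.1],[0,0,0]],[[0,0,0],[0,0,0]]]'
python3 - <<'E'
from h import *
o=status.get_obs();print(o['tcp_rot'],o['qpos'],o['ee_pos'],o['wrist_force'],o['moment'])
get_image("top");get_image("side")
for c in("top","side"):
    for t in "turner_nose turner".split(): print(c,t,pp(c,t)[:1])
E
```

```text
time_s: 15.82
ee_pos: [0.5725, -0.0069, 0.1109]
tcp_rot: [[0.016, 1.0, 0.001], [0.998, -0.016, -0.053], [-0.053, 0.001, -0.999]]
wrist_force: [0.6, 0.5, -2.3]
finger_gap: 0.214
grasp_force: 117.4
time_s: 16.23
ee_pos: [0.5719, -0.0074, 0.0907]
tcp_rot: [[0.016, 1.0, -0.001], [0.999, -0.016, -0.052], [-0.052, 0.0, -0.999]]
wrist_force: [0.3, 0.2, -2.0]
finger_gap: 0.212
grasp_force: 117.5
[[ 1.57530977e-02  9.99875620e-01 -7.64339241e-04]
 [ 9.98534999e-01 -1.57715434e-02 -5.17601611e-02]
 [-5.17657780e-02  5.21633926e-05 -9.98659252e-01]] [ 0.30311897  0.57336358 -0.55722838  1.90144738  0.48125239  0.80963654
 -0.54390976] [ 0.57194273 -0.00738845  0.09069756] [ 0.25846331  0.24716898 -2.04645144] [-0.12373875  0.03474285  0.05679065]
top turner_nose [([0.5722, 0.1517, 0.0069], 0.56)]
top turner [([0.5716, 0.097, 0.0061], 0.79)]
side turner_nose [([0.5722, 0.1474, 0.0082], 0.79)]
side turner [([0.5745, 0.1001, 0.0058], 0.86)]
```

```bash
python3 -m inch '[[[0,0,-0.05],[0,0,0]],[[0,0,-0.05],[0,0,0]],[[0,0,0],[0,0,0]],[[0,0,0],[0,0,0]],[[0,0,0],[0,0,0]]]'
python3 -m inch '[[[0,0.5,0],[0,0,0]],[[0,0.5,0],[0,0,0]],[[0,0.5,0],[0,0,0]],[[0,0.5,0],[0,0,0]],[[0,0,0],[0,0,0]]]'
python3 - <<'E'
from h import *
o=status.get_obs();print(o['ee_pos'],o['wrist_force'],o['moment'])
E
```

```text
time_s: 16.95
ee_pos: [0.5725, -0.007, 0.0895]
tcp_rot: [[0.015, 1.0, 0.001], [0.999, -0.015, -0.052], [-0.052, 0.002, -0.999]]
wrist_force: [-0.4, -1.2, 0.9]
finger_gap: 0.212
grasp_force: 118.0
time_s: 17.37
ee_pos: [0.5721, 0.0375, 0.0894]
tcp_rot: [[0.01, 1.0, 0.001], [0.999, -0.01, -0.049], [-0.049, 0.001, -0.999]]
wrist_force: [-0.0, 1.6, -0.2]
finger_gap: 0.213
grasp_force: 117.8
[0.57207647 0.03745999 0.08939785] [-0.01983529  1.61860432 -0.1542143 ] [ 0.4070823   0.00557012 -0.04154739]
```

```bash
python3 -m inch '[[[0,0.5,0],[0,0,0]],[[0,0.5,0],[0,0,0]],[[0,0.5,0],[0,0,0]],[[0,0.5,0],[0,0,0]],[[0,0.5,0],[0,0,0]]]'
python3 -m inch '[[[0,0.5,0],[0,0,0]],[[0,0.5,0],[0,0,0]],[[0,0.5,0],[0,0,0]],[[0,0.5,0],[0,0,0]],[[0,0.5,0],[0,0,0]]]'
python3 - <<'E'
from h import *
o=status.get_obs();print(o['ee_pos'],o['wrist_force'],o['moment'])
for c in("top","side"):
    im=snap(c,c+"3")
    for t in "turner_nose biscuit1".split(): print(c,t,pp(c,t))
a=cv2.imread("pics/top3.png")[155:285,140:270];b=cv2.imread("pics/side3.png")[210:310,210:350]
cv2.imwrite("pics/c3.png",np.hstack([cv2.resize(a,(390,390)),cv2.resize(b,(400,390))]))
E
```

```text
time_s: 17.78
ee_pos: [0.5721, 0.0843, 0.0892]
tcp_rot: [[0.015, 1.0, 0.0], [0.999, -0.015, -0.052], [-0.052, 0.001, -0.999]]
wrist_force: [-0.5, -1.7, 2.1]
finger_gap: 0.212
grasp_force: 118.3
time_s: 18.2
ee_pos: [0.5721, 0.1341, 0.0892]
tcp_rot: [[0.015, 1.0, -0.0], [0.999, -0.015, -0.052], [-0.052, 0.001, -0.999]]
wrist_force: [0.5, -2.8, 3.0]
finger_gap: 0.211
grasp_force: 118.3
[0.57213858 0.1340985  0.08915252] [ 0.46215535 -2.83417683  3.01450383] [-0.04111982  0.03348191 -0.00305797]
top turner_nose [([0.5741, 0.2927, 0.0046], 0.49)]
top biscuit1 [([0.5738, 0.3514, 0.0079], 0.89), ([0.5689, 0.2726, 0.0105], 0.72), ([0.4392, 0.2445, 0.0064], 0.7), ([0.4006, 0.6787, 0.0019], 0.58), ([0.3622, -0.4982, 0.0006], 0.58), ([0.4381, 0.3481, 0.0027], 0.57), ([0.5256, 0.6793, 0.0022], 0.53)]
side turner_nose [([0.5738, 0.2894, 0.0086], 0.56)]
side biscuit1 [([0.4422, 0.2444, 0.0037], 0.94), ([0.5781, 0.347, 0.0035], 0.85), ([0.5686, 0.2677, 0.0117], 0.84), ([0.4371, 0.352, 0.0067], 0.59), ([0.5322, 0.678, -0.0036], 0.58), ([0.3352, -0.0904, -0.0018], 0.55)]
```

View pics/c3.png

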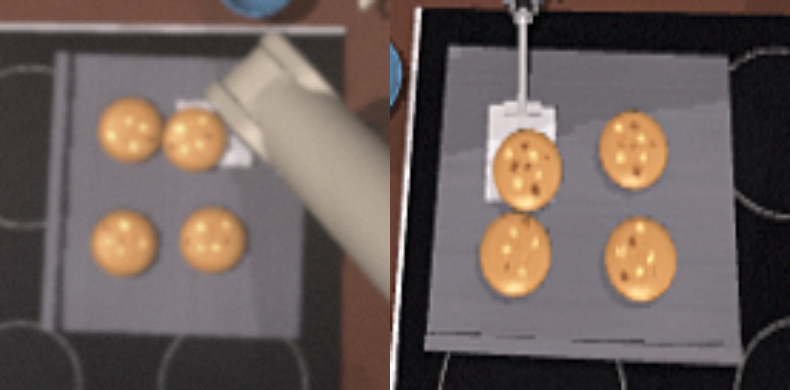

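```bash
python3 -m inch '[[[-0.03,0.4,0],[0,0,0]],[[-0.03,0.4,0],[0,0,0]],[[-0.03,0.4,0],[0,0,0]],[[0,0.4,0],[0,0,0]],[[0,0.4,0],[0,0,0]]]'
python3 -m inch '[[[0,0.3,0],[0,0,0]],[[0,0.3,0],[0,0,0]],[[0,0,0],[0,0,0]],[[0,0,0],[0,0,0]],[[0,0,0],[0,0,0]]]'
python3 - <<'E'
from h import *
o=status.get_obs();print(o['ee_pos'],o['wrist_force'],o['moment'])
for c in("top","side"):
    im=snap(c,c+"4")
    for t in "turner_nose biscuit1".split(): print(c,t,[q for q in pp(c,t) if q[0][0]>.54 and 0<q[0][1]<.5])
E
```

```text
time_s: 18.92
ee_pos: [0.5703, 0.174, 0.0892]
tcp_rot: [[0.015, 1.0, 0.0], [0.999, -0.014, -0.052], [-0.052, 0.001, -0.999]]
wrist_force: [0.5, -1.7, 2.3]
finger_gap: 0.215
grasp_force: 118.3
time_s: 19.33
ee_pos: [0.5701, 0.1859, 0.089]
tcp_rot: [[0.014, 1.0, -0.0], [0.999, -0.014, -0.051], [-0.051, 0.001, -0.999]]
wrist_force: [0.4, 1.7, 1.0]
finger_gap: 0.207
grasp_force: 118.0
[0.57009644 0.18591613 0.08902175] [0.39439744 1.65182977 0.97424871] [0.71707153 0.0845741  0.05360134]
top turner_nose []
top biscuit1 [([0.5785, 0.389, 0.0066], 0.94), ([0.566, 0.3122, 0.013], 0.71)]
side turner_nose [([0.5696, 0.3399, 0.0053], 0.86)]
side biscuit1 [([0.5633, 0.305, 0.0111], 0.9), ([0.5781, 0.3832, 0.0034], 0.66)]
```

```bash
python3 -m inch '[[[0,0.2,0],[0,0,0]],[[0,0.15,0],[0,0,0]],[[0,0,0.1],[0.3,0,0]],[[0,0,0.15],[0.4,0,0]],[[0,0,0.2],[0.4,0,0]]]'
python3 -m inch '[[[0,0,0.3],[0.3,0,0]],[[0,0,0.5],[0,0,0]],[[0,0,0.5],[0,0,0]],[[0,0,0.5],[0,0,0]],[[0,0,0.4],[0,0,0]]]'
python3 - <<'E'
from h import *
o=status.get_obs();print(o['ee_pos'],o['wrist_force'],o['moment'])
for c in("top","side"):
    im=snap(c,c+"5")
    for t in "turner_nose turner biscuit1".split(): print(c,t,[q for q in pp(c,t) if q[0][0]>.54 and 0<q[0][1]<.5])
a=cv2.imread("pics/top5.png")[155:285,140:270];b=cv2.imread("pics/side5.png")[210:310,210:350]
cv2.imwrite("pics/c5.png",np.hstack([cv2.resize(a,(390,390)),cv2.resize(b,(400,390))]))
E
```

```text
time_s: 20.05
ee_pos: [0.5694, 0.1917, 0.0973]
tcp_rot: [[0.014, 1.0, -0.002], [0.999, -0.014, 0.037], [0.037, -0.003, -0.999]]
wrist_force: [0.1, 0.1, -3.5]
finger_gap: 0.218
grasp_force: 117.3
time_s: 20.47
ee_pos: [0.5705, 0.1929, 0.1437]
tcp_rot: [[0.014, 1.0, 0.001], [0.998, -0.014, 0.06], [0.06, 0.0, -0.998]]
wrist_force: [-0.0, -0.5, -3.3]
finger_gap: 0.213
grasp_force: 117.3
[0.57054183 0.19290133 0.14374214] [-0.03141796 -0.52038687 -3.26087144] [-0.38554421 -0.04439011  0.0155666 ]
top turner_nose []
top turner [([0.5696, 0.3091, 0.0734], 0.47)]
top biscuit1 [([0.5633, 0.316, 0.0759], 0.92), ([0.5767, 0.3882, 0.0071], 0.67)]
side turner_nose [([0.5715, 0.3535, 0.0753], 0.65)]
side turner [([0.5741, 0.3114, 0.0735], 0.6)]
side biscuit1 [([0.5632, 0.3173, 0.0759], 0.83), ([0.5798, 0.3838, 0.002], 0.75)]
```

View pics/c5.png

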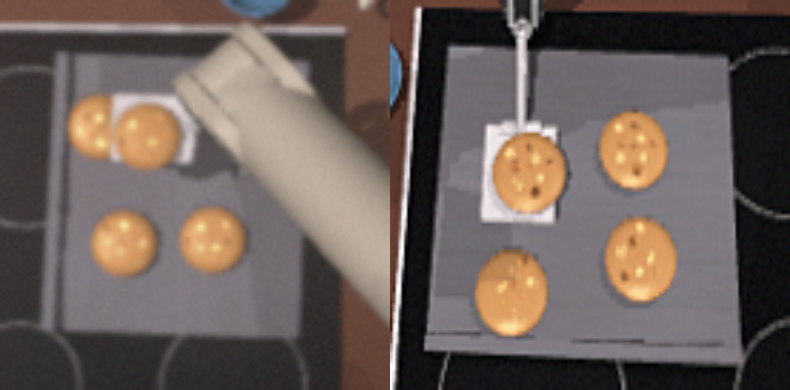

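```bash
python3 -m inch '[[[-0.05,-0.1,0.2],[0,0,-0.2]],[[-0.1,-0.3,0.4],[0,0,-0.4]],[[-0.2,-0.5,0.5],[0,0,-0.6]],[[-0.225,-0.65,0.5],[0,0,-0.76]],[[-0.225,-0.65,0.5],[0,0,-0.76]]]'
python3 -m inch '[[[-0.225,-0.65,0.5],[0,0,-0.76]],[[-0.225,-0.65,0.5],[0,0,-0.76]],[[-0.225,-0.65,0.4],[0,0,-0.76]],[[-0.225,-0.65,0.4],[0,0,-0.76]],[[-0.225,-0.65,0.4],[0,0,-0.76]]]'
python3 -m inch '[[[-0.225,-0.65,0],[0,0,-0.76]],[[-0.225,-0.65,0],[0,0,-0.76]],[[-0.225,-0.65,0],[0,0,-0.76]],[[-0.225,-0.65,0],[0,0,-0.76]],[[-0.225,-0.65,0],[0,0,-0.76]]]'
python3 -m inch '[[[-0.225,-0.65,0],[0,0,-0.76]],[[-0.225,-0.65,0],[0,0,-0.76]],[[-0.225,-0.65,0],[0,0,-0.76]],[[-0.225,-0.65,0],[0,0,-0.76]],[[-0.225,-0.65,0],[0,0,-0.76]]]'
python3 -m inch '[[[-0.225,-0.65,0],[0,0,-0.76]],[[-0.225,-0.65,0],[0,0,-0.76]],[[-0.225,-0.65,0],[0,0,-0.76]],[[-0.225,-0.65,0],[0,0,-0.76]],[[-0.225,-0.65,0],[0,0,-0.76]]]'
python3 -m inch '[[[-0.225,-0.65,0],[0,0,-0.76]],[[-0.225,-0.65,0],[0,0,-0.76]],[[-0.225,-0.65,0],[0,0,-0.76]],[[-0.225,-0.65,0],[0,0,-0.76]],[[-0.225,-0.65,0],[0,0,-0.76]]]'
python3 -m inch '[[[-0.225,-0.65,0],[0,0,-0.76]],[[-0.225,-0.65,0],[0,0,-0.76]],[[-0.2,-0.55,0],[0,0,-0.76]],[[-0.15,-0.4,0],[0,0,-0.5]],[[-0.1,-0.2,0],[0,0,-0.3]]]' | tail -6
python3 - <<'E'
from h import *
o=status.get_obs();print(o['ee_pos'],o['tcp_rot'],o['qpos'],o['wrist_force'])
for c in("top","side"):
    im=snap(c,c+"6")
    for t in "turner_nose turner biscuit1 keeper_floor".split(): print(c,t,pp(c,t))
E
```

```text
time_s: 21.28
ee_pos: [0.554, 0.1476, 0.1851]
tcp_rot: [[0.234, 0.972, 0.013], [0.97, -0.234, 0.059], [0.06, -0.001, -0.998]]
wrist_force: [0.3, 0.2, -3.5]
finger_gap: 0.209
grasp_force: 117.4
time_s: 21.7
ee_pos: [0.5313, 0.0821, 0.2291]
tcp_rot: [[0.515, 0.857, 0.03], [0.855, -0.516, 0.052], [0.06, -0.001, -0.998]]
wrist_force: [0.4, -0.0, -3.2]
finger_gap: 0.209
grasp_force: 117.4
time_s: 22.12
ee_pos: [0.5087, 0.0171, 0.2286]
tcp_rot: [[0.747, 0.663, 0.044], [0.662, -0.749, 0.04], [0.06, -0.001, -0.998]]
wrist_force: [-0.3, -0.4, -3.1]
finger_gap: 0.209
grasp_force: 117.4
time_s: 22.53
ee_pos: [0.4861, -0.0477, 0.2286]
tcp_rot: [[0.911, 0.409, 0.054], [0.408, -0.913, 0.026], [0.06, -0.001, -0.998]]
wrist_force: [0.3, -0.0, -3.0]
finger_gap: 0.213
grasp_force: 117.4
time_s: 22.95
ee_pos: [0.4636, -0.1126, 0.2286]
tcp_rot: [[0.991, 0.117, 0.06], [0.116, -0.993, 0.008], [0.06, -0.001, -0.998]]
wrist_force: [-0.5, 0.4, -3.1]
finger_gap: 0.21
grasp_force: 117.4
time_s: 23.37
ee_pos: [0.4411, -0.1775, 0.2286]
tcp_rot: [[0.981, -0.186, 0.059], [-0.186, -0.983, -0.01], [0.06, -0.001, -0.
[... 807 characters left out ...]
.3995, 0.6806, 0.0039], 0.65), ([0.5803, 0.389, 0.0046], 0.59), ([0.4373, 0.347, 0.0055], 0.58)]
top keeper_floor [([0.5003, -0.3124, 0.0053], 0.81)]
side turner_nose [([0.5694, -0.2966, 0.1618], 0.66)]
side turner [([0.5345, -0.2743, 0.1575], 0.63), ([0.5008, 0.2816, 0.0019], 0.59), ([0.5733, -0.4196, 0.2781], 0.36), ([0.5416, -0.2654, 0.1648], 0.28)]
side biscuit1 [([0.5797, 0.3822, 0.0018], 0.85), ([0.4009, 0.6729, -0.0033], 0.85), ([0.3354, -0.0896, -0.0029], 0.81), ([0.4385, 0.3504, 0.01], 0.66), ([0.5332, 0.6764, -0.0019], 0.66), ([0.4415, 0.2414, 0.0074], 0.57), ([0.5425, -0.2666, 0.1638], 0.51)]
side keeper_floor [([0.5001, -0.3144, 0.0064], 0.95), ([0.7083, -0.3676, -0.0002], 0.73)]
```

```bash
python3 -m inch '[[[-0.1,-0.3,-0.2],[0,0,0]],[[-0.2,-0.55,-0.5],[0,0,0]],[[-0.25,-0.75,-0.5],[0,0,0]],[[-0.2,-0.6,-0.5],[0,0,0]],[[-0.17,-0.45,-0.3],[0,0,0]]]'
python3 -m inch '[[[0,0,0],[0.3,0.655,0]],[[0,0,0],[0.3,0.655,0]],[[0,0,0],[0.3,0.655,0]],[[0,0,0],[0.3,0.655,0]],[[0,0,0],[0.3,0.655,0]]]'
python3 -m inch '[[[0,0,0],[0.3,0.655,0]],[[0,0,0],[0.3,0.655,0]],[[0,0,0],[0.3,0.655,0]],[[0,0,0],[0.3,0.655,0]],[[0,0,0],[0.3,0.655,0]]]'
python3 -m inch '[[[0,0,0],[0,0,0]],[[0,0,0],[0,0,0]],[[0,0,0],[0,0,0]],[[0,0,0],[0,0,0]],[[0,0,0],[0,0,0]]]'|tail -6
python3 - <<'E'
from h import *
o=status.get_obs();print(o['ee_pos'],o['tcp_rot'],o['qpos'],o['wrist_force'])
for c in("top","side"):
    im=snap(c,c+"7")
    for t in "turner_nose biscuit1".split(): print(c,t,pp(c,t))
a=cv2.imread("pics/top7.png")[150:280,300:460];b=cv2.imread("pics/side7.png")[80:200,200:350]
cv2.imwrite("pics/c7.png",np.hstack([cv2.resize(a,(400,325)),cv2.resize(b,(400,325))]))
E
```

```text
time_s: 24.7
ee_pos: [0.4036, -0.2807, 0.1863]
tcp_rot: [[0.907, -0.417, 0.053], [-0.416, -0.909, -0.024], [0.058, -0.0, -0.998]]
wrist_force: [-0.4, -0.3, -3.3]
finger_gap: 0.212
grasp_force: 117.4
time_s: 25.12
ee_pos: [0.4053, -0.2798, 0.1877]
tcp_rot: [[0.885, -0.416, -0.207], [-0.405, -0.909, 0.096], [-0.228, -0.001, -0.974]]
wrist_force: [1.0, 0.0, -3.2]
finger_gap: 0.212
grasp_force: 117.7
time_s: 25.53
ee_pos: [0.4056, -0.2799, 0.1875]
tcp_rot: [[0.79, -0.416, -0.45], [-0.361, -0.909, 0.208], [-0.495, -0.002, -0.869]]
wrist_force: [0.1, 0.7, -2.5]
finger_gap: 0.215
grasp_force: 117.6
time_s: 25.95
ee_pos: [0.4052, -0.279, 0.1886]
tcp_rot: [[0.792, -0.416, -0.447], [-0.361, -0.909, 0.206], [-0.492, -0.001, -0.87]]
wrist_force: [0.6, -0.3, -3.1]
finger_gap: 0.211
grasp_force: 117.6
[ 0.40518473 -0.27900553  0.1885912 ] [[ 0.79179735 -0.41597921 -0.447234  ]
 [-0.36142256 -0.909373    0.20594775]
 [-0.49237251 -0.00142843 -0.8703834 ]] [ 0.56988531  0.53205686 -0.14289453  1.71889548  0.07119769  1.41165847
 -1.60181899] [ 0.6434998  -0.30087148 -3.05550023]
top turner_nose [([0.5028, -0.323, 0.0407], 0.91)]
top biscuit1 [([0.4022, 0.6756, -0.0014], 0.85), ([0.3355, -0.0875, 0.0005], 0.75), ([0.438, 0.2435, 0.0047], 0.65), ([0.5258, -0.3208, 0.0269], 0.64), ([0.5316, 0.6795, 0.0019], 0.62), ([0.5779, 0.391, 0.0053], 0.6), ([0.4376, 0.3472, 0.0054], 0.55)]
side turner_nose []
side biscuit1 [([0.5337, 0.6735, -0.0015], 0.9), ([0.4424, 0.2444, 0.0079], 0.89), ([0.3371, -0.0892, -0.0064], 0.8), ([0.3988, 0.6775, 0.0002], 0.73), ([0.4363, 0.349, 0.0095], 0.66), ([0.5223, -0.321, 0.0273], 0.41), ([0.4016, -0.2751, 0.1876], 0.23)]
```

View pics/c7.png

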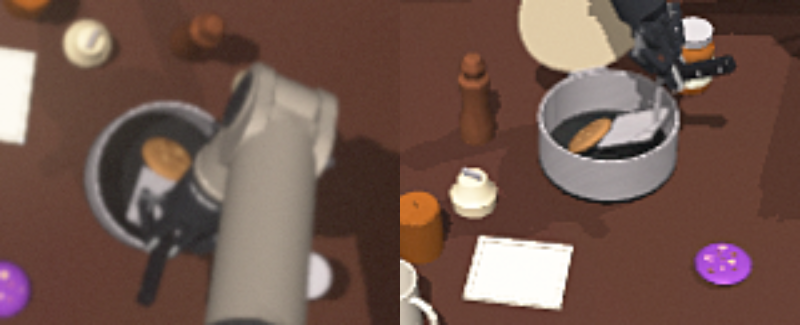

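```bash
python3 -m inch '[[[-0.39,0.18,0.25],[0,0,0]],[[-0.39,0.18,0.25],[0,0,0]],[[-0.39,0.18,0.25],[0,0,0]],[[-0.39,0.18,0.25],[0,0,0]],[[-0.39,0.18,0.25],[0,0,0]]]'|head -2
python3 -m inch '[[[0,0,0.6],[0,0,0]],[[0,0,0.6],[-0.405,-0.88,0]],[[0,0,0.4],[-0.405,-0.88,0]],[[0,0,0],[-0.405,-0.88,0]],[[0,0,0],[-0.405,-0.88,0]]]'|head -2
python3 - <<'E'
from h import *
o=status.get_obs();print(o['ee_pos'],o['tcp_rot'][:,0],o['wrist_force'])
get_image("top");get_image("side")
for c in("top","side"):
    for t in ["biscuit1"]: print(c,t,[q for q in pp(c,t) if q[0][1]<-.2])
E
python3 -m inch '[[[0.2,0.4,0],[-0.405,-0.88,0]],[[0.4,0.8,0],[-0.405,-0.88,0]],[[0.4,0.8,0],[0,0,0.98]],[[0.4,0.8,0],[0,0,0.98]],[[0.4,0.8,0],[0,0,0.98]]]'|head -2
python3 -m inch '[[[0.42,0.83,0],[0,0,1]],[[0.42,0.83,0],[0,0,1]],[[0.42,0.83,0],[0,0,1]],[[0.42,0.83,0],[0,0,1]],[[0.42,0.83,0],[0,0,1]]]'|head -2
python3 -m inch '[[[0.42,0.83,0],[0,0,1]],[[0.42,0.83,0],[0,0,1]],[[0.42,0.83,0],[0,0,1]],[[0.42,0.83,0],[0,0,1]],[[0.42,0.83,0],[0,0,1]]]'|head -2
python3 -m inch '[[[0.42,0.83,0],[0,0,1]],[[0.42,0.83,0],[0,0,1]],[[0.42,0.83,0],[0,0,1]],[[0.42,0.83,0],[0,0,1]],[[0.42,0.83,0],[0,0,1]]]'|head -2
python3 -m inch '[[[0.42,0.83,0],[0,0,1]],[[0.42,0.83,0],[0,0,1]],[[0.42,0.83,0],[0,0,1]],[[0.42,0.83,0],[0,0,1]],[[0.42,0.83,0],[0,0,1]]]'|head -2
python3 - <<'E'
from h import *
o=status.get_obs();print(o['ee_pos'],o['tcp_rot'],o['wrist_force'])
get_image("top");get_image("side")
for c in("top","side"):
    for t in ["biscuit1","turner_nose"]: print(c,t,pp(c,t))
E
```

```text
time_s: 26.67
ee_pos: [0.3655, -0.2604, 0.214]
time_s: 27.08
ee_pos: [0.3671, -0.2612, 0.2469]
[ 0.36711816 -0.26115291  0.24691256] [ 0.89152273 -0.4069619  -0.19892016] [ 0.40894174  0.14667161 -2.09647141]
top biscuit1 [([0.5191, -0.3192, 0.0076], 0.72), ([0.4496, -0.3031, 0.1459], 0.55)]
side biscuit1 [([0.5168, -0.3223, 0.0082], 0.57)]
time_s: 27.7
ee_pos: [0.4029, -0.1881, 0.2451]
time_s: 28.12
ee_pos: [0.4452, -0.1049, 0.2448]
time_s: 28.53
ee_pos: [0.4871, -0.0219, 0.2448]
time_s: 28.95
ee_pos: [0.5291, 0.061, 0.2446]
time_s: 29.37
ee_pos: [0.5712, 0.1439, 0.2444]
[0.57116912 0.14385516 0.2444114 ] [[ 0.15938534  0.98714984 -0.01146799]
 [ 0.98582086 -0.15976674 -0.05130125]
 [-0.05247422 -0.00312872 -0.99861738]] [-0.03573807 -0.02046219 -2.16812098]
top biscuit1 [([0.5188, -0.3212, 0.005], 0.93), ([0.4005, 0.6767, 0.0041], 0.74), ([0.4371, 0.3461, 0.005], 0.66), ([0.4411, 0.2432, 0.0045], 0.63), ([0.5318, 0.6767, 0.001], 0.58), ([0.58, 0.3884, 0.0079], 0.57), ([0.3363, -0.0891, 0.0009], 0.51)]
top turner_nose [([0.594, 0.2983, 0.1593], 0.71)]
side biscuit1 [([0.5819, 0.3858, 0.0052], 0.96), ([0.437, 0.3507, 0.0076], 0.89), ([0.4014, 0.6752, -0.0009], 0.89), ([0.5328, 0.6771, -0.0029], 0.69), ([0.4412, 0.2415, 0.0073], 0.68), ([0.5002, -0.3162, 0.0015], 0.59), ([0.3367, -0.0902, -0.0037], 0.57), ([0.519, -0.3192, 0.0085], 0.5)]
side turner_nose [([0.5933, 0.3005, 0.1624], 0.65)]
```

```bash
python3 -m inch '[[[0.125,0.15,-0.9],[0,0,0.61]],[[0.125,0.15,-0.9],[0,0,0.61]],[[0.125,0.15,-0.9],[0,0,0.61]],[[0,0,-0.9],[0,0,0]],[[0,0,-0.9],[0,0,0]]]'|head -2
python3 -m inch '[[[0,0,-0.9],[0,0,0]],[[0,0,-0.9],[0,0,0]],[[0,0,-0.7],[0,0,0]],[[0,0,-0.4],[0,0,0]],[[0,0,-0.2],[0,0,0]]]'
python3 -m inch '[[[0,0,-0.1],[0,0,0]],[[0,0,-0.1],[0,0,0]],[[0,0,0],[0,0,0]],[[0,0,0],[0,0,0]],[[0,0,0],[0,0,0]]]'
```

```text
time_s: 30.08
ee_pos: [0.5781, 0.1508, 0.1544]
time_s: 30.5
ee_pos: [0.5775, 0.1512, 0.092]
tcp_rot: [[0.018, 1.0, -0.003], [0.998, -0.019, -0.052], [-0.052, -0.002, -0.999]]
wrist_force: [-1.0, 0.0, -2.3]
finger_gap: 0.213
grasp_force: 117.7
time_s: 30.92
ee_pos: [0.5786, 0.1525, 0.09]
tcp_rot: [[0.018, 1.0, 0.0], [0.999, -0.018, -0.051], [-0.051, 0.001, -0.999]]
wrist_force: [-0.2, -0.0, -1.0]
finger_gap: 0.21
grasp_force: 118.1
```

```bash
python3 -m inch '[[[0,0.4,-0.05],[0,0,0]],[[0,0.5,0],[0,0,0]],[[0,0.5,0],[0,0,0]],[[0,0.5,0],[0,0,0]],[[0,0.5,0],[0,0,0]]]'
python3 -m inch '[[[0,0.5,0],[0,0,0]],[[0,0.5,0],[0,0,0]],[[0,0.4,0],[0,0,0]],[[0,0.4,0],[0,0,0]],[[0,0.4,0],[0,0,0]]]'
python3 -m inch '[[[0,0.3,0],[0,0,0]],[[0,0.2,0],[0,0,0]],[[0,0,0],[0,0,0]],[[0,0,0],[0,0,0]],[[0,0,0],[0,0,0]]]'
python3 - <<'E'
from h import *
get_image("top");get_image("side")
for c in("top","side"):
    for t in ["biscuit1","turner_nose"]: print(c,t,[q for q in pp(c,t) if .5<q[0][0]<.65 and .1<q[0][1]<.5])
E
```

```text
time_s: 31.33
ee_pos: [0.5781, 0.202, 0.0886]
tcp_rot: [[0.017, 1.0, -0.0], [0.999, -0.017, -0.051], [-0.051, 0.0, -0.999]]
wrist_force: [-0.8, -2.8, 3.1]
finger_gap: 0.206
grasp_force: 118.6
time_s: 31.75
ee_pos: [0.5781, 0.2447, 0.0882]
tcp_rot: [[0.018, 1.0, -0.001], [0.999, -0.018, -0.052], [-0.052, -0.0, -0.999]]
wrist_force: [-0.7, -3.2, 4.8]
finger_gap: 0.216
grasp_force: 118.9
time_s: 32.17
ee_pos: [0.5777, 0.2551, 0.0881]
tcp_rot: [[0.017, 1.0, -0.001], [0.999, -0.017, -0.05], [-0.05, -0.0, -0.999]]
wrist_force: [0.3, 1.9, 1.7]
finger_gap: 0.208
grasp_force: 118.6
top biscuit1 [([0.5807, 0.3912, 0.0089], 0.53)]
top turner_nose [([0.5776, 0.4169, 0.0061], 0.55)]
side biscuit1 [([0.5835, 0.383, 0.0077], 0.85)]
side turner_nose [([0.5777, 0.4078, 0.0076], 0.57)]
```

```bash
python3 -m inch '[[[0.03,0.2,0],[0,0,0]],[[0.03,0.2,0],[0,0,0]],[[0,0.15,0],[0,0,0]],[[0,0,0],[0,0,0]],[[0,0,0],[0,0,0]]]'
python3 -m inch '[[[0,0,0.1],[0.3,0,0]],[[0,0,0.15],[0.4,0,0]],[[0,0,0.2],[0.4,0,0]],[[0,0,0.3],[0.3,0,0]],[[0,0,0.4],[0,0,0]]]'
python3 -m inch '[[[0,0,0.5],[0,0,0]],[[0,0,0.5],[0,0,0]],[[0,0,0.5],[0,0,0]],[[0,0,0.3],[0,0,0]],[[0,0,0],[0,0,0]]]'
python3 - <<'E'
from h import *
get_image("top");get_image("side")
for c in("top","side"):
    for t in ["biscuit1","turner_nose"]: print(c,t,[q for q in pp(c,t) if .5<q[0][0]<.65 and .1<q[0][1]<.5])
E
```

```text
time_s: 32.88
ee_pos: [0.5797, 0.2643, 0.0883]
tcp_rot: [[0.018, 1.0, -0.001], [0.998, -0.018, -0.053], [-0.053, 0.0, -0.999]]
wrist_force: [0.1, -1.4, 4.0]
finger_gap: 0.217
grasp_force: 118.9
time_s: 33.3
ee_pos: [0.5784, 0.2621, 0.1098]
tcp_rot: [[0.02, 1.0, -0.004], [0.998, -0.019, 0.059], [0.059, -0.005, -0.998]]
wrist_force: [0.5, -1.0, -3.1]
finger_gap: 0.212
grasp_force: 117.7
time_s: 33.72
ee_pos: [0.5799, 0.2663, 0.1494]
tcp_rot: [[0.017, 1.0, 0.002], [0.998, -0.017, 0.062], [0.062, 0.001, -0.998]]
wrist_force: [0.0, 0.2, -3.4]
finger_gap: 0.211
grasp_force: 117.8
top biscuit1 [([0.5858, 0.3999, 0.0821], 0.94)]
top turner_nose [([0.5821, 0.4341, 0.0784], 0.42)]
side biscuit1 [([0.5819, 0.3937, 0.0777], 0.77), ([0.5828, 0.3834, 0.0761], 0.26)]
side turner_nose [([0.5817, 0.4277, 0.0823], 0.87)]
```

```bash
python3 -m inch '[[[-0.05,-0.1,0.2],[0.3,0,0]],[[-0.1,-0.3,0.4],[0.3,0,-0.2]],[[-0.2,-0.5,0.4],[0,0,-0.5]],[[-0.225,-0.7,0.4],[0,0,-0.68]],[[-0.225,-0.7,0.4],[0,0,-0.68]]]'|head -2
python3 -m inch '[[[-0.225,-0.7,0.4],[0,0,-0.68]],[[-0.225,-0.7,0.4],[0,0,-0.68]],[[-0.225,-0.7,0.4],[0,0,-0.68]],[[-0.225,-0.7,0.4],[0,0,-0.68]],[[-0.225,-0.7,0.4],[0,0,-0.68]]]'|head -2
python3 -m inch '[[[-0.225,-0.7,0.4],[0,0,-0.68]],[[-0.225,-0.7,0.4],[0,0,-0.68]],[[-0.225,-0.7,0.2],[0,0,-0.68]],[[-0.225,-0.7,0],[0,0,-0.68]],[[-0.225,-0.7,0],[0,0,-0.68]]]'|head -2
python3 -m inch '[[[-0.225,-0.7,0],[0,0,-0.68]],[[-0.225,-0.7,0],[0,0,-0.68]],[[-0.225,-0.7,0],[0,0,-0.68]],[[-0.225,-0.7,0],[0,0,-0.68]],[[-0.225,-0.7,0],[0,0,-0.68]]]'|head -2
python3 -m inch '[[[-0.225,-0.7,0],[0,0,-0.68]],[[-0.225,-0.7,0],[0,0,-0.68]],[[-0.225,-0.7,0],[0,0,-0.68]],[[-0.225,-0.7,0],[0,0,-0.68]],[[-0.225,-0.7,0],[0,0,-0.68]]]'|head -2
python3 -m inch '[[[-0.225,-0.7,0],[0,0,-0.68]],[[-0.225,-0.7,0],[0,0,-0.68]],[[-0.225,-0.7,0],[0,0,-0.68]],[[-0.225,-0.7,0],[0,0,-0.68]],[[-0.225,-0.7,0],[0,0,-0.68]]]'|head -2
python3 -m inch '[[[-0.225,-0.7,0],[0,0,-0.68]],[[-0.225,-0.7,0],[0,0,-0.68]],[[-0.225,-0.7,0],[0,0,-0.68]],[[-0.225,-0.7,0],[0,0,-0.68]],[[-0.225,-0.7,0],[0,0,-0.68]]]'|head -2
python3 -m inch '[[[-0.225,-0.7,0],[0,0,-0.68]],[[-0.225,-0.7,0],[0,0,-0.68]],[[-0.225,-0.6,0],[0,0,-0.68]],[[-0.15,-0.4,0],[0,0,-0.4]],[[0,-0.2,0],[0,0,-0.2]]]'
python3 - <<'E'
from h import *
get_image("top");get_image("side")
for c in("top","side"):
    for t in ["biscuit1","turner_nose"]: print(c,t,[q for q in pp(c,t) if q[0][1]<-.1])
E
```

```text
time_s: 34.43
ee_pos: [0.5626, 0.2182, 0.1833]
time_s: 34.85
ee_pos: [0.5399, 0.148, 0.2236]
time_s: 35.27
ee_pos: [0.5175, 0.0779, 0.2432]
time_s: 35.68
ee_pos: [0.4951, 0.0078, 0.243]
time_s: 36.1
ee_pos: [0.4727, -0.0622, 0.2432]
time_s: 36.52
ee_pos: [0.4502, -0.1322, 0.2432]
time_s: 36.93
ee_pos: [0.4277, -0.2023, 0.2432]
time_s: 37.35
ee_pos: [0.4107, -0.2544, 0.243]
tcp_rot: [[0.891, -0.443, 0.098], [-0.441, -0.896, -0.045], [0.108, -0.003, -0.994]]
wrist_force: [-0.8, 0.2, -3.5]
finger_gap: 0.212
grasp_force: 117.8
top biscuit1 [([0.526, -0.3113, 0.1831], 0.59), ([0.5196, -0.3182, 0.0071], 0.53)]
top turner_nose [([0.5584, -0.3264, 0.1811], 0.6), ([0.5271, -0.3125, 0.1836], 0.54), ([0.5209, -0.3173, 0.0055], 0.32), ([0.5139, -0.4706, 0.2449], 0.26)]
side biscuit1 [([0.5188, -0.3202, 0.0079], 0.73), ([0.5291, -0.3157, 0.1792], 0.66)]
side turner_nose [([0.5602, -0.331, 0.1852], 0.71)]
```

```bash
python3 -m inch '[[[0,-0.1,-0.2],[0,0,0]],[[0,-0.2,-0.5],[0,0,0]],[[0,-0.25,-0.5],[0,0,0]],[[0,-0.2,-0.4],[0,0,0]],[[0,0,-0.3],[0,0,0]]]'|head -2
python3 -m inch '[[[0,0,0],[0.34,0.68,0]],[[0,0,0],[0.34,0.68,0]],[[0,0,0],[0.34,0.68,0]],[[0,0,0],[0.34,0.68,0]],[[0,0,0],[0.34,0.68,0]]]'|head -2
python3 -m inch '[[[0,0,0],[0.34,0.68,0]],[[0,0,0],[0.34,0.68,0]],[[0,0,0],[0.34,0.68,0]],[[0,0,0],[0.34,0.68,0]],[[0,0,0],[0.34,0.68,0]]]'
python3 -m inch '[[[0,0,0],[0,0,0]],[[0,0,0],[0,0,0]],[[0,0,0],[0,0,0]],[[-0.3,0.15,0.2],[0,0,0]],[[-0.39,0.18,0.25],[0,0,0]]]'|head -2
python3 -m inch '[[[-0.39,0.18,0.25],[0,0,0]],[[-0.39,0.18,0.25],[0,0,0]],[[-0.39,0.18,0.25],[0,0,0]],[[-0.39,0.18,0.25],[0,0,0]],[[0,0,0.5],[0,0,0]]]'
python3 - <<'E'
from h import *
for c in("top","side"):
    snap(c,c+"8")
    for t in ["biscuit1","turner_nose"]: print(c,t,[q for q in pp(c,t) if q[0][1]<-.1])
a=cv2.imread("pics/top8.png")[150:280,300:460];b=cv2.imread("pics/side8.png")[80:200,200:350]
cv2.imwrite("pics/c8.png",np.hstack([cv2.resize(a,(400,325)),cv2.resize(b,(400,325))]))
E
```

```text
time_s: 38.07
ee_pos: [0.4108, -0.2687, 0.2034]
time_s: 38.48
ee_pos: [0.4119, -0.2681, 0.2047]
time_s: 38.9
ee_pos: [0.4122, -0.2682, 0.2044]
tcp_rot: [[0.788, -0.442, -0.428], [-0.384, -0.897, 0.219], [-0.481, -0.008, -0.877]]
wrist_force: [0.8, 0.0, -3.3]
finger_gap: 0.214
grasp_force: 117.8
time_s: 39.32
ee_pos: [0.3973, -0.261, 0.2146]
time_s: 39.73
ee_pos: [0.3644, -0.246, 0.2446]
tcp_rot: [[0.788, -0.442, -0.429], [-0.385, -0.897, 0.219], [-0.481, -0.008, -0.877]]
wrist_force: [-0.6, 0.1, -3.4]
finger_gap: 0.213
grasp_force: 117.8
top biscuit1 [([0.5188, -0.3196, 0.0036], 0.72), ([0.5478, -0.3302, 0.0187], 0.5)]
top turner_nose [([0.4586, -0.29, 0.0968], 0.92)]
side biscuit1 [([0.5139, -0.3207, 0.0057], 0.6), ([0.5444, -0.334, 0.0144], 0.49), ([0.459, -0.2954, 0.1006], 0.22)]
side turner_nose [([0.46, -0.2982, 0.1028], 0.79)]
```

```bash
python3 -m inch '[[[0.2,0,0.3],[-0.415,-0.836,0]],[[0.6,0,0],[-0.415,-0.836,0]],[[0.7,0.2,0],[-0.415,-0.836,0]],[[0.8,0.3,0],[-0.415,-0.836,0]],[[0.8,0.4,0],[-0.415,-0.836,0]]]'|head -2
python3 -m inch '[[[0.7,0.5,0],[-0.415,-0.836,0]],[[0.5,0.5,0],[0,0,0.97]],[[0.3,0.5,0],[0,0,0.97]],[[0.2,0.5,0],[0,0,0.97]],[[0.2,0.5,0],[0,0,0.97]]]'|head -2
python3 -m inch '[[[0,0.5,0],[0,0,0.97]],[[0,0.5,0],[0,0,0.97]],[[0,0.5,0],[0,0,0.97]],[[0,0.5,0],[0,0,0.97]],[[0,0.5,0],[0,0,0.97]]]'|head -2
python3 -m inch '[[[-0.05,0.5,0],[0,0,0.97]],[[-0.05,0.5,0],[0,0,0.97]],[[-0.05,0.5,0],[0,0,0.97]],[[-0.05,0.5,0],[0,0,0.97]],[[-0.05,0.5,0],[0,0,0.97]]]'|head -2
python3 -m inch '[[[-0.1,0.5,0],[0,0,0.97]],[[-0.1,0.5,0],[0,0,0.97]],[[-0.1,0.5,0],[0,0,0.97]],[[-0.1,0.5,0],[0,0,0.97]],[[-0.1,0.5,-0.2],[0,0,0.97]]]'|head -2
python3 -m inch '[[[-0.1,0.5,-0.4],[0,0,0.97]],[[-0.1,0.5,-0.5],[0,0,0.97]],[[-0.1,0.4,-0.6],[0,0,0.97]],[[-0.1,0.3,-0.6],[0,0,0.97]],[[-0.1,0.2,-0.6],[0,0,0.97]]]'
python3 - <<'E'
from h import *
print(status.get_obs()['qpos'])
for c in("top","side"):
    snap(c,c+"9")
    for t in ["biscuit1","turner_nose"]: print(c,t,pp(c,t))
a=cv2.imread("pics/top9.png")[150:280,140:440];b=cv2.imread("pics/side9.png")[80:330,190:370]
cv2.imwrite("pics/c9.png",np.hstack([cv2.resize(a,(500,217)).copy() if 0 else cv2.copyMakeBorder(cv2.resize(a,(500,217)),0,183,0,0,0),cv2.resize(b,(288,400))]))
E
```

```text
time_s: 40.45
ee_pos: [0.4293, -0.2291, 0.2499]
time_s: 40.87
ee_pos: [0.4666, -0.1781, 0.2496]
time_s: 41.28
ee_pos: [0.4663, -0.1283, 0.2495]
time_s: 41.7
ee_pos: [0.4613, -0.0784, 0.2496]
time_s: 42.12
ee_pos: [0.4517, -0.0283, 0.2462]
time_s: 42.53
ee_pos: [0.4414, 0.0099, 0.1914]
tcp_rot: [[0.157, 0.987, -0.015], [0.986, -0.158, -0.05], [-0.051, -0.007, -0.999]]
wrist_force: [-0.8, 0.2, -3.6]
finger_gap: 0.214
grasp_force: 117.8
[ 0.39886124  0.24014557 -0.667494    2.10441395  0.24821619  0.88983967
 -0.57556917]
top biscuit1 [([0.5457, -0.3308, 0.0183], 0.82), ([0.4426, 0.2466, 0.0071], 0.76), ([0.4016, 0.6765, 0.0015], 0.7), ([0.521, -0.3177, 0.0062], 0.67), ([0.5276, 0.678, 0.002], 0.61), ([0.6231, -0.071, -0.0006], 0.58), ([0.4389, 0.3499, 0.0041], 0.54), ([0.3333, -0.0876, 0.0006], 0.4)]
top turner_nose [([0.4649, 0.1667, 0.1057], 0.69), ([0.5316, -0.4164, 0.0862], 0.4), ([0.6213, -0.0724, 0.0037], 0.33)]
side biscuit1 [([0.4367, 0.3514, 0.0087], 0.83), ([0.4435, 0.2409, 0.0042], 0.76), ([0.3366, -0.0877, -0.0051], 0.69), ([0.4021, 0.674, -0.0018], 0.66), ([0.5489, -0.3353, 0.0181], 0.6), ([0.5317, 0.6746, -0.002], 0.58), ([0.519, -0.3222, 0.0072], 0.44)]
side turner_nose []
```

View pics/c9.png

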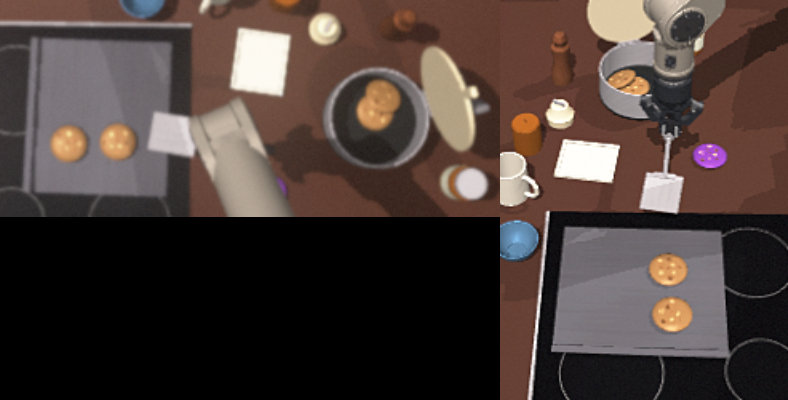

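```bash
python3 -m inch '[[[-0.06,0.15,-0.5],[0,-0.09,0.6]],[[-0.06,0.15,-0.6],[0,0,0.6]],[[-0.06,0.15,-0.7],[0,0,0.59]],[[0,0,-0.8],[0,0,0]],[[0,0,-0.8],[0,0,0]]]'|head -2
python3 -m inch '[[[0,0,-0.7],[0,0,0]],[[0,0,-0.5],[0,0,0]],[[0,0,-0.3],[0,0,0]],[[0,0,-0.2],[0,0,0]],[[0,0,0],[0,0,0]]]'
python3 -m inch '[[[0,0,-0.05],[0,0,0]],[[0,0.3,0],[0,0,0]],[[0,0.5,0],[0,0,0]],[[0,0.5,0],[0,0,0]],[[0,0.5,0],[0,0,0]]]'
python3 -m inch '[[[0,0.5,0],[0,0,0]],[[0,0.5,0],[0,0,0]],[[0,0.5,0],[0,0,0]],[[0,0.5,0],[0,0,0]],[[0,0.5,0],[0,0,0]]]'
python3 - <<'E'
from h import *
get_image("top");get_image("side")
for c in("top","side"):
    for t in ["biscuit1","turner_nose"]: print(c,t,[q for q in pp(c,t) if .3<q[0][0]<.65 and .1<q[0][1]<.5])
E
```

```text
time_s: 43.25
ee_pos: [0.4391, 0.0179, 0.1245]
time_s: 43.67
ee_pos: [0.4384, 0.0182, 0.0901]
tcp_rot: [[0.021, 1.0, 0.0], [0.999, -0.021, -0.05], [-0.05, 0.002, -0.999]]
wrist_force: [0.2, 1.1, -2.1]
finger_gap: 0.21
grasp_force: 118.0
time_s: 44.08
ee_pos: [0.4384, 0.0557, 0.0896]
tcp_rot: [[0.02, 1.0, 0.001], [0.999, -0.02, -0.05], [-0.05, 0.002, -0.999]]
wrist_force: [1.0, 0.0, -0.0]
finger_gap: 0.217
grasp_force: 118.3
time_s: 44.5
ee_pos: [0.4381, 0.1053, 0.0892]
tcp_rot: [[0.02, 1.0, 0.0], [0.999, -0.02, -0.051], [-0.051, 0.001, -0.999]]
wrist_force: [0.2, -1.8, 2.2]
finger_gap: 0.215
grasp_force: 118.2
top biscuit1 [([0.4418, 0.2723, 0.0069], 0.91), ([0.4392, 0.3527, 0.0004], 0.67), ([0.4425, 0.2656, 0.0056], 0.39)]
top turner_nose [([0.4421, 0.2652, 0.0067], 0.55)]
side biscuit1 [([0.4375, 0.3533, 0.0091], 0.65)]
side turner_nose [([0.4385, 0.2649, 0.0101], 0.8)]
```

```bash
python3 -m inch '[[[0,0.4,0],[0,0,0]],[[0,0.4,0],[0,0,0]],[[0,0.4,0],[0,0,0]],[[0,0.4,0],[0,0,0]],[[0,0.4,0],[0,0,0]]]'|tail -5
python3 -m inch '[[[0,0.4,0],[0,0,0]],[[0,0.4,0],[0,0,0]],[[0,0.4,0],[0,0,0]],[[0,0.4,0],[0,0,0]],[[0,0.4,0],[0,0,0]]]'
python3 -m inch '[[[0,0.2,0],[0,0,0]],[[0,0.2,0],[0,0,0]],[[0,0,0],[0,0,0]],[[0,0,0],[0,0,0]],[[0,0,0],[0,0,0]]]'
python3 - <<'E'
from h import *
get_image("top");get_image("side")
for c in("top","side"):
    for t in ["biscuit1","turner_nose"]: print(c,t,[q for q in pp(c,t) if .3<q[0][0]<.65 and .1<q[0][1]<.5])
E
```

```text
ee_pos: [0.438, 0.1451, 0.0892]
tcp_rot: [[0.02, 1.0, 0.0], [0.999, -0.02, -0.051], [-0.051, 0.001, -0.999]]
wrist_force: [0.1, -2.5, 1.3]
finger_gap: 0.211
grasp_force: 118.5
time_s: 45.63
ee_pos: [0.438, 0.185, 0.0891]
tcp_rot: [[0.02, 1.0, 0.0], [0.999, -0.02, -0.051], [-0.051, 0.001, -0.999]]
wrist_force: [-0.4, -1.7, 1.8]
finger_gap: 0.209
grasp_force: 118.6
time_s: 46.05
ee_pos: [0.438, 0.1925, 0.0891]
tcp_rot: [[0.02, 1.0, 0.0], [0.999, -0.02, -0.05], [-0.05, 0.001, -0.999]]
wrist_force: [0.4, 1.3, 0.1]
finger_gap: 0.213
grasp_force: 118.4
top biscuit1 [([0.4342, 0.3796, 0.0063], 0.85), ([0.4491, 0.3038, 0.0096], 0.49)]
top turner_nose [([0.4403, 0.3507, 0.0087], 0.66)]
side biscuit1 [([0.4512, 0.3027, 0.0077], 0.94), ([0.4354, 0.1919, 0.0871], 0.71), ([0.4345, 0.383, 0.0073], 0.68)]
side turner_nose [([0.4425, 0.3473, 0.0071], 0.78)]
```

```bash
python3 -m inch '[[[0,0,0.1],[0.3,0,0]],[[0,0,0.15],[0.4,0,0]],[[0,0,0.2],[0.4,0,0]],[[0,0,0.3],[0.4,0,0]],[[0,0,0.4],[0.4,0,0]]]'|head -2
python3 -m inch '[[[0,0,0.5],[0,0,0]],[[0,0,0.5],[0,0,0]],[[0,0,0.5],[0,0,0]],[[0,0,0.3],[0,0,0]],[[0,0,0],[0,0,0]]]'
python3 - <<'E'
from h import *
get_image("top");get_image("side")
for c in("top","side"):
    for t in ["biscuit1","turner_nose"]: print(c,t,[q for q in pp(c,t) if .3<q[0][0]<.65 and .1<q[0][1]<.5])
E
```

```text
time_s: 46.77
ee_pos: [0.4371, 0.1907, 0.1115]
time_s: 47.18
ee_pos: [0.4389, 0.193, 0.1498]
tcp_rot: [[0.019, 1.0, 0.003], [0.995, -0.019, 0.102], [0.102, 0.001, -0.995]]
wrist_force: [1.3, 0.6, -3.4]
finger_gap: 0.212
grasp_force: 117.8
top biscuit1 [([0.45, 0.3165, 0.0868], 0.76), ([0.4328, 0.3826, 0.0058], 0.68)]
top turner_nose [([0.4427, 0.3646, 0.0895], 0.63)]
side biscuit1 [([0.4527, 0.3134, 0.0869], 0.94), ([0.4349, 0.3879, 0.006], 0.82)]
side turner_nose [([0.4431, 0.3595, 0.0902], 0.68), ([0.433, 0.3873, 0.0087], 0.3)]
```

```bash
python3 -m inch '[[[0.05,-0.1,0.2],[0,0,0]],[[0.1,-0.3,0.4],[0,0,-0.2]],[[0.15,-0.5,0.4],[0,0,-0.5]],[[0.15,-0.63,0.4],[0,0,-0.7]],[[0.15,-0.63,0.4],[0,0,-0.7]]]'|head -2
python3 -m inch '[[[0.15,-0.63,0.4],[0,0,-0.7]],[[0.15,-0.63,0.4],[0,0,-0.7]],[[0.15,-0.63,0.4],[0,0,-0.7]],[[0.15,-0.63,0.4],[0,0,-0.7]],[[0.15,-0.63,0.4],[0,0,-0.7]]]'|head -2
python3 -m inch '[[[0.15,-0.63,0.4],[0,0,-0.7]],[[0.15,-0.63,0.4],[0,0,-0.7]],[[0.1,-0.63,0.2],[0,0,-0.7]],[[0,-0.63,0.1],[0,0,-0.7]],[[0,-0.63,0.1],[0,0,-0.7]]]'|head -2
python3 -m inch '[[[0,-0.63,0],[0,0,-0.7]],[[0,-0.63,0],[0,0,-0.7]],[[0,-0.63,0],[0,0,-0.7]],[[0,-0.63,0],[0,0,-0.7]],[[-0.05,-0.63,0],[0,0,-0.7]]]'|head -2
python3 -m inch '[[[-0.1,-0.63,0],[0,0,-0.7]],[[-0.1,-0.63,0],[0,0,-0.7]],[[-0.15,-0.63,0],[0,0,-0.7]],[[-0.2,-0.63,0],[0,0,-0.7]],[[-0.2,-0.63,0],[0,0,-0.7]]]'|head -2
python3 -m inch '[[[-0.24,-0.63,0],[0,0,-0.7]],[[-0.24,-0.63,0],[0,0,-0.7]],[[-0.24,-0.63,0],[0,0,-0.7]],[[-0.24,-0.63,0],[0,0,-0.7]],[[-0.24,-0.63,0],[0,0,-0.7]]]'|head -2
python3 -m inch '[[[-0.24,-0.63,0],[0,0,-0.7]],[[-0.24,-0.63,0],[0,0,-0.7]],[[-0.24,-0.63,0],[0,0,-0.7]],[[-0.24,-0.63,0],[0,0,-0.7]],[[-0.24,-0.63,0],[0,0,-0.7]]]'|head -2
python3 -m inch '[[[-0.24,-0.63,0],[0,0,-0.7]],[[-0.2,-0.63,-0.1],[0,0,-0.7]],[[-0.15,-0.5,-0.3],[0,0,-0.6]],[[-0.1,-0.3,-0.3],[0,0,-0.5]],[[0,-0.2,-0.2],[0,0,0]]]'
python3 - <<'E'
from h import *
get_image("top");get_image("side")
for c in("top","side"):
    for t in ["biscuit1","turner_nose"]: print(c,t,[q for q in pp(c,t) if q[0][1]<-.1])
E
```

```text
time_s: 47.9
ee_pos: [0.4506, 0.1473, 0.1852]
time_s: 48.32
ee_pos: [0.4653, 0.0844, 0.2251]
time_s: 48.73
ee_pos: [0.4729, 0.0217, 0.2482]
time_s: 49.15
ee_pos: [0.4715, -0.0412, 0.2477]
time_s: 49.57
ee_pos: [0.4562, -0.104, 0.2476]
time_s: 49.98
ee_pos: [0.432, -0.1668, 0.2476]
time_s: 50.4
ee_pos: [0.408, -0.2297, 0.2476]
time_s: 50.82
ee_pos: [0.3938, -0.275, 0.2291]
tcp_rot: [[0.872, -0.481, 0.088], [-0.479, -0.877, -0.046], [0.099, -0.002, -0.995]]
wrist_force: [-0.7, 0.6, -3.5]
finger_gap: 0.213
grasp_force: 117.8
top biscuit1 [([0.4914, -0.3438, 0.1662], 0.76), ([0.5472, -0.3323, 0.0186], 0.49), ([0.5188, -0.3136, 0.0037], 0.43)]
top turner_nose [([0.5359, -0.3534, 0.1683], 0.61)]
side biscuit1 [([0.547, -0.339, 0.0164], 0.6), ([0.5176, -0.3216, 0.008], 0.41)]
side turner_nose [([0.539, -0.3572, 0.169], 0.67)]
```

```bash
python3 -m inch '[[[0.03,0.15,-0.15],[0,0,0]],[[0.08,0.4,-0.35],[0,0,0]],[[0.1,0.45,-0.4],[0,0,0]],[[0.07,0.35,-0.3],[0,0,0]],[[0.03,0.15,-0.1],[0,0,0]]]'|head -2
python3 -m inch '[[[0,0,0],[0.36,0.66,0]],[[0,0,0],[0.36,0.66,0]],[[0,0,0],[0.36,0.66,0]],[[0,0,0],[0.36,0.66,0]],[[0,0,0],[0.36,0.66,0]]]'|head -2
python3 -m inch '[[[0,0,0],[0.36,0.66,0]],[[0,0,0],[0.36,0.66,0]],[[0,0,0],[0.36,0.66,0]],[[0,0,0],[0.36,0.66,0]],[[0,0,0],[0.36,0.66,0]]]'
python3 -m inch '[[[0,0,0],[0,0,0]],[[0,0,0],[0,0,0]],[[0,0,0],[0,0,0]],[[0,0,0],[0,0,0]],[[0,0,0],[0,0,0]]]'
python3 - <<'E'
from h import *
for c in("top","side"):
    snap(c,c+"10")
    for t in ["biscuit1","turner_nose"]: print(c,t,[q for q in pp(c,t) if q[0][1]<-.1])
a=cv2.imread("pics/top10.png")[150:280,300:460];b=cv2.imread("pics/side10.png")[80:200,200:350]
cv2.imwrite("pics/c10.png",np.hstack([cv2.resize(a,(400,325)),cv2.resize(b,(400,325))]))
E
```

```text
time_s: 51.53
ee_pos: [0.4012, -0.2421, 0.2029]
time_s: 51.95
ee_pos: [0.402, -0.2442, 0.2044]
time_s: 52.37
ee_pos: [0.4023, -0.2444, 0.2041]
tcp_rot: [[0.771, -0.478, -0.421], [-0.418, -0.878, 0.232], [-0.48, -0.003, -0.877]]
wrist_force: [1.2, -0.2, -3.7]
finger_gap: 0.211
grasp_force: 117.8
time_s: 52.78
ee_pos: [0.4013, -0.2442, 0.2046]
tcp_rot: [[0.772, -0.478, -0.419], [-0.419, -0.878, 0.23], [-0.478, -0.002, -0.878]]
wrist_force: [-0.3, -0.6, -2.3]
finger_gap: 0.209
grasp_force: 117.8
top biscuit1 [([0.5007, -0.3117, 0.0556], 0.6), ([0.5506, -0.3369, 0.0179], 0.47)]
top turner_nose [([0.4915, -0.2936, 0.0597], 0.58), ([0.3991, -0.2439, 0.1995], 0.43)]
side biscuit1 [([0.5538, -0.3397, 0.0146], 0.62), ([0.5194, -0.322, 0.006], 0.53), ([0.5007, -0.3087, 0.0535], 0.51)]
side turner_nose [([0.4934, -0.2974, 0.0599], 0.71), ([0.7714, -0.1222, -0.0013], 0.32)]
```

View pics/c10.png

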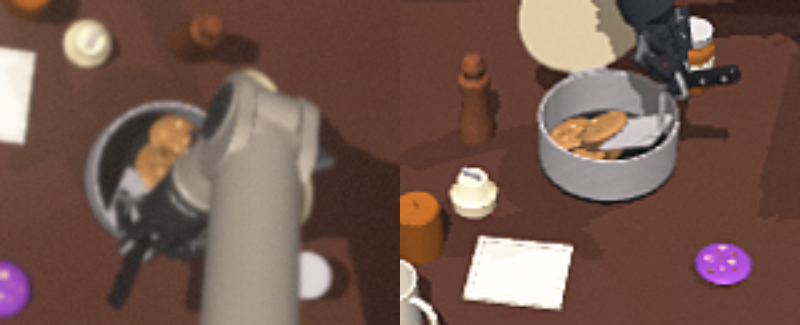

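```bash
python3 -m inch '[[[-0.34,0.18,0.22],[0,0,0]],[[-0.34,0.18,0.22],[0,0,0]],[[-0.34,0.18,0.22],[0,0,0]],[[-0.34,0.18,0.22],[0,0,0]],[[-0.34,0.18,0.22],[0,0,0]]]'
python3 -m inch '[[[0,0,0.5],[0,0,0]],[[0,0,0.6],[0,0,0]],[[0,0,0.6],[0,0,0]],[[0.4,0,0.2],[-0.39,-0.72,0]],[[0.6,0.2,0],[-0.39,-0.72,0]]]'
python3 - <<'E'
from h import *
get_image("top");get_image("side")
for c in("top","side"):
    for t in ["biscuit1","turner_nose"]: print(c,t,[q for q in pp(c,t) if q[0][1]<-.1])
E
```

```text
time_s: 53.5
ee_pos: [0.3666, -0.2259, 0.2269]
tcp_rot: [[0.772, -0.478, -0.42], [-0.419, -0.878, 0.231], [-0.479, -0.003, -0.878]]
wrist_force: [-0.4, -0.5, -3.0]
finger_gap: 0.211
grasp_force: 117.9
time_s: 53.92
ee_pos: [0.3885, -0.2238, 0.266]
tcp_rot: [[0.82, -0.48, -0.311], [-0.448, -0.877, 0.173], [-0.356, -0.002, -0.935]]
wrist_force: [-0.5, 1.0, -2.1]
finger_gap: 0.214
grasp_force: 117.9
top biscuit1 [([0.553, -0.3337, 0.0161], 0.69), ([0.4913, -0.3046, 0.0199], 0.6), ([0.5168, -0.3172, 0.0066], 0.43)]
top turner_nose [([0.4958, -0.2812, 0.1372], 0.81)]
side biscuit1 [([0.4933, -0.305, 0.018], 0.56), ([0.5496, -0.342, 0.0144], 0.47), ([0.5152, -0.3198, 0.0047], 0.43)]
side turner_nose [([0.4972, -0.2856, 0.1409], 0.62)]
```

```bash
python3 -m inch '[[[0.6,0.4,0],[-0.374,-0.685,0]],[[0.7,0.4,0],[-0.374,-0.685,0]],[[0.7,0.4,0],[-0.374,-0.685,0]],[[0.7,0.5,0],[-0.374,-0.685,0]],[[0.7,0.5,0],[-0.374,-0.685,0]]]'|head -2
python3 -m inch '[[[0.2,0.6,0],[0,0,0.98]],[[0,0.6,0],[0,0,0.98]],[[0,0.6,0],[0,0,0.98]],[[0,0.6,0],[0,0,0.98]],[[0,0.6,0],[0,0,0.98]]]'|head -2
python3 -m inch '[[[0,0.6,0],[0,0,0.98]],[[0,0.6,0],[0,0,0.98]],[[0,0.6,0],[0,0,0.98]],[[0,0.6,0],[0,0,0.98]],[[0,0.6,0],[0,0,0.98]]]'|head -2
python3 -m inch '[[[0,0.6,0],[0,0,0.98]],[[0,0.6,0],[0,0,0.98]],[[0,0.6,0],[0,0,0.98]],[[-0.1,0.6,0],[0,0,0.98]],[[-0.1,0.6,0],[0,0,0.98]]]'|head -2
python3 -m inch '[[[-0.1,0.6,0],[0,0,0.98]],[[-0.1,0.6,0],[0,0,0.98]],[[-0.1,0.6,0],[0,0,0.98]],[[-0.1,0.6,0],[0,0,0.98]],[[-0.1,0.6,0],[0,0,0.98]]]'|head -2
python3 -m inch '[[[-0.2,0.6,-0.4],[0,0,0.98]],[[-0.2,0.5,-0.5],[0,0,0.98]],[[-0.2,0.5,-0.6],[0,0,0.98]],[[-0.2,0.4,-0.6],[0,0,0.98]],[[-0.2,0.3,-0.6],[0,0,0.98]]]'
python3 - <<'E'
from h import *
get_image("top");get_image("side")
for c in("top","side"):
    for t in ["biscuit1","turner_nose"]: print(c,t,pp(c,t))
E
```

```text
time_s: 54.63
ee_pos: [0.4555, -0.1783, 0.2637]
time_s: 55.05
ee_pos: [0.4587, -0.1181, 0.2635]
time_s: 55.47
ee_pos: [0.4588, -0.0583, 0.2635]
time_s: 55.88
ee_pos: [0.4549, 0.0016, 0.2635]
time_s: 56.3
ee_pos: [0.4449, 0.0615, 0.2636]
time_s: 56.72
ee_pos: [0.425, 0.1078, 0.2093]
tcp_rot: [[0.104, 0.995, -0.01], [0.993, -0.104, -0.057], [-0.058, -0.004, -0.998]]
wrist_force: [-0.8, 1.3, -2.4]
finger_gap: 0.214
grasp_force: 117.9
top biscuit1 [([0.4864, -0.3053, 0.0248], 0.94), ([0.4309, 0.3819, 0.004], 0.91), ([0.4015, 0.6772, 0.0018], 0.83), ([0.5271, 0.6762, 0.0024], 0.76), ([0.5189, -0.3214, 0.0047], 0.64), ([0.5509, -0.3327, 0.0187], 0.63), ([0.3338, -0.0874, -0.004], 0.56)]
top turner_nose [([0.4389, 0.2657, 0.1235], 0.92), ([0.4321, 0.3816, 0.0059], 0.28)]
side biscuit1 [([0.5331, 0.6748, -0.0018], 0.88), ([0.5541, -0.3397, 0.0134], 0.71), ([0.4903, -0.3074, 0.0183], 0.69), ([0.3362, -0.0907, -0.0026], 0.67), ([0.4358, 0.3832, 0.0102], 0.61), ([0.3988, 0.6759, -0.0025], 0.58), ([0.5162, -0.3201, 0.007], 0.39)]
side turner_nose [([0.4344, 0.2591, 0.1229], 0.95), ([0.7908, 0.0258, -0.0025], 0.74)]
```

```bash
python3 -m inch '[[[0.1,0.5,-0.6],[0,-0.04,0.4]],[[0.1,0.5,-0.7],[0,0,0.4]],[[0.1,0.5,-0.8],[0,0,0.35]],[[0,0,-0.8],[0,0,0]],[[0,0,-0.8],[0,0,0]]]'|head -2
python3 -m inch '[[[0,0,-0.8],[0,0,0]],[[0,0,-0.6],[0,0,0]],[[0,0,-0.4],[0,0,0]],[[0,0,-0.3],[0,0,0]],[[0,0,-0.13],[0.08,0,0]]]'
python3 -m inch '[[[0,0,-0.08],[0,0,0]],[[0,0.3,0],[0,0,0]],[[0,0.5,0],[0,0,0]],[[0,0.5,0],[0,0,0]],[[0,0.5,0],[0,0,0]]]'
python3 -m inch '[[[0,0.5,0],[0,0,0]],[[0,0.5,0],[0,0,0]],[[0,0.5,0],[0,0,0]],[[0,0.5,0],[0,0,0]],[[0,0.4,0],[0,0,0]]]'
python3 - <<'E'
from h import *
get_image("top");get_image("side")
for c in("top","side"):
    for t in ["biscuit1","turner_nose"]: print(c,t,[q for q in pp(c,t) if .3<q[0][0]<.65 and .1<q[0][1]<.5])
E
```

```text
time_s: 57.43
ee_pos: [0.4327, 0.138, 0.1363]
time_s: 57.85
ee_pos: [0.4317, 0.1378, 0.0913]
tcp_rot: [[0.017, 1.0, -0.0], [0.999, -0.017, -0.05], [-0.05, 0.001, -0.999]]
wrist_force: [0.6, -0.2, -2.5]
finger_gap: 0.216
grasp_force: 117.8
time_s: 58.27
ee_pos: [0.4317, 0.1755, 0.0905]
tcp_rot: [[0.016, 1.0, 0.001], [0.999, -0.016, -0.049], [-0.049, 0.002, -0.999]]
wrist_force: [0.3, 0.9, -2.2]
finger_gap: 0.215
grasp_force: 118.1
time_s: 58.68
ee_pos: [0.4314, 0.2233, 0.0901]
tcp_rot: [[0.015, 1.0, 0.0], [0.999, -0.015, -0.05], [-0.05, 0.001, -0.999]]
wrist_force: [0.1, -0.1, -1.9]
finger_gap: 0.212
grasp_force: 118.1
top biscuit1 [([0.4345, 0.385, 0.008], 0.74)]
top turner_nose [([0.4323, 0.3817, 0.004], 0.65)]
side biscuit1 [([0.4356, 0.388, 0.0093], 0.73)]
side turner_nose [([0.4324, 0.3811, 0.0099], 0.74)]
```

```bash
python3 -m inch '[[[0.03,0.4,-0.05],[0,0,0]],[[0.03,0.4,0],[0,0,0]],[[0.03,0.4,0],[0,0,0]],[[0,0.4,0],[0,0,0]],[[0,0.3,0],[0,0,0]]]'
python3 -m inch '[[[0,0.2,0],[0,0,0]],[[0,0.15,0],[0,0,0]],[[0,0.1,0],[0,0,0]],[[0,0,0],[0,0,0]],[[0,0,0],[0,0,0]]]'
python3 -m inch '[[[0,0,0.1],[0.3,0,0]],[[0,0,0.15],[0.4,0,0]],[[0,0,0.2],[0.4,0,0]],[[0,0,0.3],[0.4,0,0]],[[0,0,0.4],[0.4,0,0]]]'
python3 -m inch '[[[0,0,0.5],[0,0,0]],[[0,0,0.5],[0,0,0]],[[0,0,0.5],[0,0,0]],[[0,0,0.3],[0,0,0]],[[0,0,0],[0,0,0]]]'
python3 - <<'E'
from h import *
get_image("top");get_image("side")
for c in("top","side"):
    for t in ["biscuit1","turner_nose"]: print(c,t,[q for q in pp(c,t) if .3<q[0][0]<.65 and .1<q[0][1]<.5])
E
```

```text
time_s: 59.4
ee_pos: [0.4334, 0.2612, 0.0891]
tcp_rot: [[0.016, 1.0, 0.0], [0.999, -0.016, -0.049], [-0.049, 0.001, -0.999]]
wrist_force: [0.5, -2.1, 2.5]
finger_gap: 0.217
grasp_force: 118.5
time_s: 59.82
ee_pos: [0.4332, 0.2694, 0.089]
tcp_rot: [[0.016, 1.0, 0.0], [0.999, -0.016, -0.049], [-0.049, 0.001, -0.999]]
wrist_force: [0.5, 0.9, -0.1]
finger_gap: 0.212
grasp_force: 118.5
time_s: 60.23
ee_pos: [0.4325, 0.2674, 0.1114]
tcp_rot: [[0.017, 1.0, -0.002], [0.995, -0.016, 0.102], [0.102, -0.003, -0.995]]
wrist_force: [-0.7, -0.9, -2.4]
finger_gap: 0.215
grasp_force: 117.8
time_s: 60.65
ee_pos: [0.434, 0.2697, 0.1497]
tcp_rot: [[0.015, 1.0, 0.003], [0.995, -0.016, 0.103], [0.103, 0.001, -0.995]]
wrist_force: [0.2, 0.3, -3.0]
finger_gap: 0.214
grasp_force: 117.9
top biscuit1 [([0.4363, 0.3957, 0.0878], 0.56)]
top turner_nose [([0.4378, 0.4382, 0.0903], 0.64)]
side biscuit1 [([0.4387, 0.3996, 0.0898], 0.68)]
side turner_nose [([0.437, 0.4344, 0.0882], 0.68), ([0.4389, 0.4006, 0.0898], 0.26)]
```

```bash
python3 -m inch '[[[0.05,-0.1,0.2],[0,0,0]],[[0.1,-0.3,0.4],[0,0,-0.2]],[[0.12,-0.5,0.4],[0,0,-0.5]],[[0.12,-0.7,0.4],[0,0,-0.66]],[[0.12,-0.7,0.4],[0,0,-0.66]]]'|head -2
python3 -m inch '[[[0.12,-0.7,0.4],[0,0,-0.66]],[[0.12,-0.7,0.4],[0,0,-0.66]],[[0.12,-0.7,0.4],[0,0,-0.66]],[[0.12,-0.7,0.4],[0,0,-0.66]],[[0.12,-0.7,0.4],[0,0,-0.66]]]'|head -2
python3 -m inch '[[[0.12,-0.7,0.4],[0,0,-0.66]],[[0.12,-0.7,0.4],[0,0,-0.66]],[[0.12,-0.7,0.2],[0,0,-0.66]],[[0.12,-0.7,0.1],[0,0,-0.66]],[[0.1,-0.7,0.1],[0,0,-0.66]]]'|head -2
python3 -m inch '[[[0.05,-0.7,0],[0,0,-0.66]],[[0,-0.7,0],[0,0,-0.66]],[[0,-0.7,0],[0,0,-0.66]],[[0,-0.7,0],[0,0,-0.66]],[[0,-0.7,0],[0,0,-0.66]]]'|head -2
python3 -m inch '[[[0,-0.7,0],[0,0,-0.66]],[[0,-0.7,0],[0,0,-0.66]],[[-0.05,-0.7,0],[0,0,-0.66]],[[-0.1,-0.7,0],[0,0,-0.66]],[[-0.15,-0.7,0],[0,0,-0.66]]]'|head -2
python3 -m inch '[[[-0.2,-0.7,0],[0,0,-0.66]],[[-0.24,-0.7,0],[0,0,-0.66]],[[-0.24,-0.7,0],[0,0,-0.66]],[[-0.24,-0.7,0],[0,0,-0.66]],[[-0.24,-0.7,0],[0,0,-0.66]]]'|head -2
python3 -m inch '[[[-0.24,-0.7,0],[0,0,-0.66]],[[-0.24,-0.7,0],[0,0,-0.66]],[[-0.24,-0.7,0],[0,0,-0.66]],[[-0.24,-0.7,0],[0,0,-0.66]],[[-0.24,-0.7,0],[0,0,-0.66]]]'|head -2
python3 -m inch '[[[-0.2,-0.6,0],[0,0,-0.66]],[[-0.15,-0.5,-0.1],[0,0,-0.66]],[[-0.1,-0.4,-0.3],[0,0,-0.6]],[[-0.1,-0.3,-0.3],[0,0,-0.5]],[[0,-0.1,-0.2],[0,0,0]]]'
python3 - <<'E'
from h import *
get_image("top");get_image("side")
for c in("top","side"):
    for t in ["biscuit1","turner_nose"]: print(c,t,[q for q in pp(c,t) if q[0][1]<-.1])
E
```

```text
time_s: 61.37
ee_pos: [0.4439, 0.2216, 0.185]
time_s: 61.78
ee_pos: [0.4557, 0.1511, 0.2252]
time_s: 62.2
ee_pos: [0.4672, 0.0812, 0.2482]
time_s: 62.62
ee_pos: [0.4678, 0.0114, 0.2477]
time_s: 63.03
ee_pos: [0.4619, -0.0586, 0.2479]
time_s: 63.45
ee_pos: [0.4382, -0.1286, 0.248]
time_s: 63.87
ee_pos: [0.4144, -0.1986, 0.248]
time_s: 64.28
ee_pos: [0.4029, -0.2368, 0.2294]
tcp_rot: [[0.92, -0.38, 0.094], [-0.378, -0.925, -0.037], [0.101, -0.001, -0.995]]
wrist_force: [0.3, 0.1, -3.9]
finger_gap: 0.213
grasp_force: 117.8
top biscuit1 [([0.5219, -0.288, 0.1661], 0.85), ([0.4911, -0.3036, 0.0188], 0.55), ([0.5521, -0.3357, 0.0154], 0.52)]
top turner_nose [([0.5236, -0.2928, 0.1683], 0.54)]
side biscuit1 [([0.4922, -0.3073, 0.0178], 0.67), ([0.5202, -0.2898, 0.1704], 0.65), ([0.5186, -0.3218, 0.0061], 0.51), ([0.5502, -0.3387, 0.013], 0.42)]
side turner_nose [([0.5595, -0.3028, 0.173], 0.89)]
```

```bash
python3 -m inch '[[[-0.02,-0.15,-0.1],[0,0,0]],[[-0.06,-0.45,-0.2],[0,0,0]],[[-0.08,-0.5,-0.2],[0,0,0]],[[-0.06,-0.45,-0.2],[0,0,0]],[[-0.03,-0.2,-0.1],[0,0,0]]]'|head -2
python3 -m inch '[[[0,0,0],[0.284,0.694,0]],[[0,0,0],[0.284,0.694,0]],[[0,0,0],[0.284,0.694,0]],[[0,0,0],[0.284,0.694,0]],[[0,0,0],[0.284,0.694,0]]]'|head -2
python3 -m inch '[[[0,0,0],[0.284,0.694,0]],[[0,0,0],[0.284,0.694,0]],[[0,0,0],[0.284,0.694,0]],[[0,0,0],[0.284,0.694,0]],[[0,0,0],[0.284,0.694,0]]]'|head -2
python3 -m inch '[[[0,0,0],[0,0,0]],[[0,0,0],[0,0,0]],[[0,0,0],[0,0,0]],[[0,0,0],[0,0,0]],[[0,0,0],[0,0,0]]]'
python3 - <<'E'
from h import *
for c in("top","side"):
    snap(c,c+"11")
    for t in ["biscuit1","turner_nose"]: print(c,t,[q for q in pp(c,t) if q[0][1]<-.1])
E
```

```text
time_s: 65.0
ee_pos: [0.398, -0.2723, 0.2131]
time_s: 65.42
ee_pos: [0.399, -0.271, 0.2138]
time_s: 65.83
ee_pos: [0.3993, -0.2711, 0.2136]
time_s: 66.25
ee_pos: [0.3987, -0.2704, 0.2145]
tcp_rot: [[0.815, -0.377, -0.44], [-0.33, -0.926, 0.182], [-0.476, -0.003, -0.879]]
wrist_force: [0.3, 0.1, -2.9]
finger_gap: 0.211
grasp_force: 117.8
top biscuit1 [([0.5336, -0.3278, 0.0393], 0.74), ([0.4878, -0.3049, 0.0156], 0.57), ([0.3639, -0.4987, 0.0016], 0.57), ([0.5522, -0.3352, 0.0165], 0.52)]
top turner_nose [([0.496, -0.305, 0.0723], 0.58), ([0.4577, -0.2991, 0.0925], 0.51)]
side biscuit1 [([0.5346, -0.3277, 0.0426], 0.47), ([0.4909, -0.306, 0.0167], 0.45), ([0.5169, -0.3202, 0.0056], 0.37), ([0.5531, -0.3392, 0.0143], 0.36)]
side turner_nose [([0.4935, -0.3133, 0.0679], 0.7)]
```

```bash
python3 -m inch '[[[-0.36,0.15,0.22],[0,0,0]],[[-0.36,0.15,0.22],[0,0,0]],[[-0.36,0.15,0.22],[0,0,0]],[[-0.36,0.15,0.22],[0,0,0]],[[-0.36,0.15,0.22],[0,0,0]]]'|head -2
python3 -m inch '[[[0,0,0.6],[0,0,0]],[[0,0,0.6],[0,0,0]],[[0.3,0.2,0],[-0.336,-0.82,0]],[[0.5,0.6,0],[-0.336,-0.82,0]],[[0.6,0.8,0],[-0.336,-0.82,0]]]'|head -2
python3 -m inch '[[[0.6,0.8,0],[-0.336,-0.82,0]],[[0.6,0.8,0],[-0.336,-0.82,0]],[[0.6,0.8,0],[-0.336,-0.82,0]],[[0.6,0.8,0],[-0.336,-0.82,0]],[[0.6,0.8,-0.4],[0,0,0.75]]]'|head -2
python3 -m inch '[[[0.6,0.8,-0.5],[0,0,0.75]],[[0.6,0.8,-0.5],[0,0,0.75]],[[0.6,0.8,-0.5],[0,0,0.75]],[[0.5,0.7,-0.5],[0,0,0]],[[0.3,0.5,-0.3],[0,0,0]]]'
python3 - <<'E'
from h import *
print(status.get_obs()['tcp_rot'])
for c in("top","side"):
    snap(c,c+"12")
    for t in ["biscuit1","turner_nose","turner","rest"]: print(c,t,pp(c,t))
E
```

```text
time_s: 66.97
ee_pos: [0.3619, -0.2549, 0.2367]
time_s: 67.38
ee_pos: [0.3917, -0.2244, 0.2613]
time_s: 67.8
ee_pos: [0.4511, -0.1422, 0.2548]
time_s: 68.22
ee_pos: [0.5039, -0.0695, 0.2062]
tcp_rot: [[0.99, -0.142, -0.001], [-0.142, -0.99, 0.003], [-0.002, -0.002, -1.0]]
wrist_force: [0.4, -0.4, -2.1]
finger_gap: 0.212
grasp_force: 117.9
[[ 0.98980232 -0.14244074 -0.0014142 ]
 [-0.14243658 -0.98980024  0.00270113]
 [-0.00178453 -0.00247215 -0.99999535]]
top biscuit1 [([0.5298, 0.677, 0.0001], 0.86), ([0.4015, 0.675, 0.0009], 0.81), ([0.4913, -0.3037, 0.0168], 0.78), ([0.5355, -0.3316, 0.0375], 0.69), ([0.3379, -0.0874, 0.0011], 0.68), ([0.7658, -0.1192, -0.0017], 0.58), ([0.5507, -0.3303, 0.0156], 0.39), ([0.5178, -0.3192, 0.005], 0.37)]
top turner_nose [([0.663, -0.0924, 0.1306], 0.85), ([0.7609, 0.1925, -0.0075], 0.35)]
top turner [([0.6163, -0.0896, 0.1267], 0.8), ([0.4902, -0.3056, 0.02], 0.6)]
top rest [([0.6259, -0.0671, 0.0031], 0.61)]
side biscuit1 [([0.5342, 0.6762, -0.0021], 0.8), ([0.4007, 0.6759, -0.003], 0.72), ([0.5345, -0.4257, 0.3188], 0.66), ([0.4889, -0.3063, 0.0178], 0.59), ([0.533, -0.3296, 0.0409], 0.57), ([0.3332, -0.0878, -0.0036], 0.52), ([0.5173, -0.3226, 0.0069], 0.49), ([0.5533, -0.3388, 0.01], 0.47)]
side turner_nose [([0.6589, -0.098, 0.1309], 0.97)]
side turner [([0.6182, -0.0914, 0.133], 0.61)]
side rest [([0.6247, -0.069, 0.0021], 0.97), ([0.7636, 0.1938, 0.0001], 0.69)]
```

```bash
python3 -m inch '[[[0.05,0.45,-0.5],[0,0,0]],[[0.05,0.45,-0.5],[0,0,0]],[[0,0,-0.8],[0,0,0]],[[0,0,-0.8],[0,0,0]],[[0,0,-0.8],[0,0,0]]]'|head -2
python3 -m inch '[[[0,0,-0.8],[0,0,0]],[[0,0,-0.8],[0,0,0]],[[0,0,-0.6],[0,0,0]],[[0,0,-0.3],[0,0,0]],[[0,0,-0.16],[0,0,0]]]'
python3 -m inch '[[[0,0,-0.05],[0,0,0]],[[0,0,0],[0,0,0]],[[0,0,0],[0,0,0]],[[0,0,0],[0,0,0]],[[0,0,0],[0,0,0]]]'
python3 - <<'E'
from h import *
for c in("top","side"):
    snap(c,c+"13")
    for t in ["turner_nose","turner"]: print(c,t,pp(c,t)[:1])
E
```

```text
time_s: 69.13
ee_pos: [0.505, -0.0536, 0.1377]
time_s: 69.55
ee_pos: [0.5045, -0.0535, 0.0841]
tcp_rot: [[0.989, -0.145, -0.003], [-0.145, -0.989, 0.002], [-0.003, -0.002, -1.0]]
wrist_force: [-0.5, -0.2, -2.7]
finger_gap: 0.213
grasp_force: 117.9
time_s: 69.97
ee_pos: [0.5053, -0.0533, 0.0843]
tcp_rot: [[0.99, -0.144, -0.0], [-0.144, -0.99, 0.002], [-0.001, -0.002, -1.0]]
wrist_force: [-0.3, -0.4, -2.2]
finger_gap: 0.21
grasp_force: 117.9
top turner_nose [([0.6651, -0.0738, 0.0068], 0.76)]
top turner [([0.616, -0.0692, 0.0055], 0.77)]
side turner_nose []
side turner []
```

```bash
python3 -m inch '[[[0,0.05,-0.1],[0,0,0]],[[0,0,-0.1],[0,0,0]],[[0,0,0],[0,0,0]],[[0,0,0],[0,0,0]],[[0,0,0],[0,0,0]]]'
python3 -m inch '[[[0,0,0],[0,0,0]],[[0,0,0],[0,0,0]],[[0,0,0],[0,0,0]],[[0,0,0],[0,0,0]],[[0,0,0],[0,0,0]]]' 0.6
python3 -m inch '[[[0,0,0.8],[0,0,0]],[[0,0,1],[0,0,0]],[[0,0,1],[0,0,0]],[[0,0,1],[0,0,0]],[[0,0,1],[0,0,0]]]'
python3 - <<'E'
from h import *
print(status.get_obs()['qpos'])
for c in("top","side"):
    snap(c,c+"14")
    for t in ["turner_nose","turner","turner_grip","lid_tab","lid_hinge"]: print(c,t,pp(c,t)[:2])
a=cv2.imread("pics/top14.png")[120:270,260:460];b=cv2.imread("pics/side14.png")[60:220,170:350]
cv2.imwrite("pics/c14.png",np.hstack([cv2.resize(a,(420,315)),cv2.resize(b,(354,315))]))
E
```

```text
time_s: 70.68
ee_pos: [0.5052, -0.0521, 0.0799]
tcp_rot: [[0.99, -0.144, -0.001], [-0.144, -0.99, 0.002], [-0.001, -0.002, -1.0]]
wrist_force: [-0.1, 0.7, 1.8]
finger_gap: 0.215
grasp_force: 118.4
time_s: 71.1
ee_pos: [0.5049, -0.0523, 0.0797]
tcp_rot: [[0.99, -0.144, -0.001], [-0.144, -0.99, 0.002], [-0.002, -0.002, -1.0]]
wrist_force: [0.5, 0.6, -0.2]
finger_gap: 0.601
grasp_force: 0.0
time_s: 71.52
ee_pos: [0.5046, -0.0522, 0.1766]
tcp_rot: [[0.99, -0.144, -0.002], [-0.144, -0.99, 0.002], [-0.002, -0.002, -1.0]]
wrist_force: [0.4, -0.5, -0.9]
finger_gap: 0.6
grasp_force: 0.0
[ 0.3909298   0.33513258 -0.48864616  1.99558292  0.20214836  0.85952619
 -1.92306104]
top turner_nose [([0.6638, -0.0745, 0.0023], 0.57)]
top turner [([0.6147, -0.0705, 0.005], 0.75), ([0.536, -0.332, 0.0376], 0.54)]
top turner_grip [([0.5029, -0.05, 0.0742], 0.81), ([0.5307, -0.4237, 0.3158], 0.69)]
top lid_tab [([0.6181, -0.0704, 0.0031], 0.74), ([0.5304, -0.4235, 0.3143], 0.59)]
top lid_hinge [([0.5261, -0.4137, 0.0876], 0.6), ([0.5363, -0.3297, 0.0379], 0.53)]
side turner_nose [([0.6631, -0.0788, 0.0066], 0.73)]
side turner [([0.6221, -0.065, 0.0039], 0.97), ([0.5358, -0.4173, 0.0843], 0.53)]
side turner_grip [([0.4997, -0.0485, 0.0752], 0.72)]
side lid_tab [([0.536, -0.4262, 0.317], 0.9)]
side lid_hinge [([0.533, -0.419, 0.0857], 0.63), ([0.6993, -0.2144, 0.0022], 0.62)]
```

View pics/c14.png

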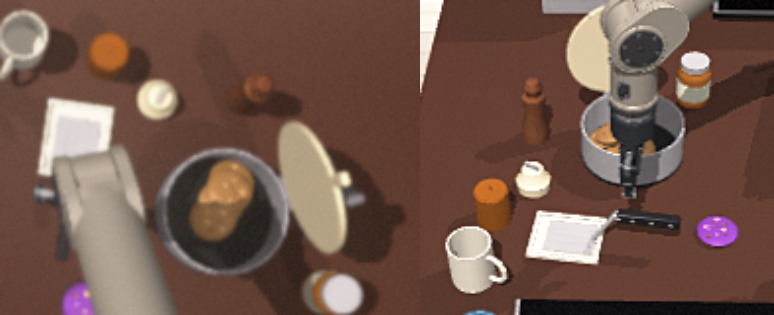

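```bash
python3 -m inch '[[[0.06,-0.4,0.8],[0,0,0.97]],[[0.06,-0.74,0.8],[0,0,0.97]],[[0.06,-0.74,0.8],[0,0,0.97]],[[0.06,-0.74,0.8],[0,0,0.97]],[[0.06,-0.74,0.8],[0,0,0.97]]]'|head -2
python3 -m inch '[[[0.06,-0.74,0.8],[0,0,0.97]],[[0.06,-0.74,0.8],[0,0,0.97]],[[0.06,-0.74,0.8],[0,0,0.97]],[[0.06,-0.74,0.8],[0,0,0.97]],[[0.06,-0.74,0.8],[0,0,0.97]]]'|head -2
python3 -m inch '[[[0.06,-0.74,0.8],[0,0,0.97]],[[0.06,-0.74,0.8],[0,0,0.97]],[[0.06,-0.74,0.6],[0,0,0.97]],[[0.06,-0.74,0],[0,0,0.97]],[[0.06,-0.74,0],[0,0,0.97]]]'|head -2
python3 -m inch '[[[0.06,-0.74,0],[0,0,0.97]],[[0.06,-0.74,0],[0,0,0.97]],[[0.06,-0.74,0],[0,0,0.97]],[[0.06,-0.74,0],[0,0,0.97]],[[0.06,-0.74,0],[0,0,0.97]]]'|head -2
python3 -m inch '[[[0.06,-0.74,0],[0,0,0.97]],[[0.06,-0.74,0],[0,0,0.97]],[[0.06,-0.74,0],[0,0,0.97]],[[0.06,-0.74,0],[0,0,0.97]],[[0.06,-0.74,0],[0,0,0.97]]]'|head -2
python3 -m inch '[[[0,-0.74,0],[0,0,0.97]],[[0,-0.2,0],[0,0,0]],[[0,0,0],[0,0,0]],[[0,0,0],[0,0,0]],[[0,0,0],[0,0,0]]]'
python3 - <<'E'
from h import *
get_image("wrist"); print(pp("wrist","lid_tab"))
E
```

```text
time_s: 72.53
ee_pos: [0.5107, -0.1201, 0.2563]
time_s: 72.95
ee_pos: [0.5167, -0.1942, 0.3363]
time_s: 73.37
ee_pos: [0.5232, -0.2683, 0.3805]
time_s: 73.78
ee_pos: [0.5288, -0.3422, 0.3793]
time_s: 74.2
ee_pos: [0.5348, -0.4163, 0.3792]
time_s: 74.62
ee_pos: [0.5353, -0.4328, 0.3799]
tcp_rot: [[-0.298, 0.955, -0.001], [0.955, 0.298, -0.002], [-0.001, -0.002, -1.0]]
wrist_force: [-0.1, 0.7, 0.2]
finger_gap: 0.6
grasp_force: 0.0
[([0.5298, -0.4193, 0.3123], 0.88)]
```

```bash
python3 -m inch '[[[-0.05,0.25,-0.4],[0,0,0]],[[0,0,-0.7],[0,0,0]],[[0,0,-0.8],[0,0,0]],[[0,0,-0.7],[0,0,0]],[[0,0,-0.5],[0,0,0]]]'
python3 -m inch '[[[0,0,0],[0,0,0]],[[0,0,0],[0,0,0]],[[0,0,0],[0,0,0]],[[0,0,0],[0,0,0]],[[0,0,0],[0,0,0]]]' 0 60
python3 -m inch '[[[0,0,0],[0,0,0]],[[0,0,0],[0,0,0]],[[0,0,0],[0,0,0]],[[0,0,0],[0,0,0]],[[0,0,0],[0,0,0]]]'
```

```text
time_s: 75.13
ee_pos: [0.5333, -0.4282, 0.3159]
tcp_rot: [[-0.298, 0.955, -0.003], [0.955, 0.298, -0.001], [-0.0, -0.003, -1.0]]
wrist_force: [-0.0, 0.6, 0.3]
finger_gap: 0.602
grasp_force: 0.0
time_s: 75.55
ee_pos: [0.5345, -0.4289, 0.3185]
tcp_rot: [[-0.298, 0.955, 0.0], [0.955, 0.298, -0.002], [-0.002, -0.001, -1.0]]
wrist_force: [1.5, 0.1, -1.4]
finger_gap: 0.224
grasp_force: 59.5
time_s: 75.97
ee_pos: [0.5345, -0.4289, 0.3185]
tcp_rot: [[-0.298, 0.955, 0.0], [0.955, 0.298, -0.002], [-0.002, -0.001, -1.0]]
wrist_force: [3.5, 3.0, 2.5]
finger_gap: 0.224
grasp_force: 59.9
```

```bash
python3 -m inch '[[[-0.221,0.725,0.035],[0,0,0]],[[-0.222,0.726,-0.015],[0,0,0]],[[-0.221,0.723,-0.065],[0,0,0]],[[-0.219,0.717,-0.115],[0,0,0]],[[-0.216,0.708,-0.164],[0,0,0]]]'
python3 -m inch '[[[-0.213,0.697,-0.213],[0,0,0]],[[-0.208,0.682,-0.260],[0,0,0]],[[-0.203,0.664,-0.307],[0,0,0]],[[-0.196,0.643,-0.352],[0,0,0]],[[-0.189,0.620,-0.395],[0,0,0]]]'
python3 -m inch '[[[-0.181,0.593,-0.437],[0,0,0]],[[-0.172,0.564,-0.477],[0,0,0]],[[-0.163,0.533,-0.515],[0,0,0]],[[-0.152,0.499,-0.551],[0,0,0]],[[-0.142,0.464,-0.584],[0,0,0]]]'
python3 -m inch '[[[-0.130,0.426,-0.615],[0,0,0]],[[-0.118,0.386,-0.643],[0,0,0]],[[-0.105,0.345,-0.668],[0,0,0]],[[-0.092,0.302,-0.690],[0,0,0]],[[-0.079,0.258,-0.710],[0,0,0]]]'
python3 -m inch '[[[-0.065,0.212,-0.726],[0,0,0]],[[-0.051,0.166,-0.739],[0,0,0]],[[-0.036,0.119,-0.749],[0,0,0]],[[-0.022,0.072,-0.755],[0,0,0]],[[-0.007,0.024,-0.758],[0,0,0]]]'
python3 -m inch '[[[0,0,-0.05],[0,0,0]],[[0,0,-0.05],[0,0,0]],[[0,0,0],[0,0,0]],[[0,0,0],[0,0,0]],[[0,0,0],[0,0,0]]]'
```

```text
time_s: 76.38
ee_pos: [0.5128, -0.3588, 0.3119]
tcp_rot: [[-0.296, 0.955, 0.003], [0.955, 0.296, -0.006], [-0.007, 0.001, -1.0]]
wrist_force: [8.8, -5.0, -3.9]
finger_gap: 0.224
grasp_force: 58.7
time_s: 76.8
ee_pos: [0.4925, -0.2927, 0.2821]
tcp_rot: [[-0.296, 0.955, 0.002], [0.955, 0.296, -0.007], [-0.007, 0.0, -1.0]]
wrist_force: [2.9, -1.1, 3.0]
finger_gap: 0.223
grasp_force: 58.4
time_s: 77.22
ee_pos: [0.4758, -0.2386, 0.2303]
tcp_rot: [[-0.297, 0.955, 0.0], [0.955, 0.297, -0.005], [-0.005, -0.001, -1.0]]
wrist_force: [0.3, 0.7, 6.0]
finger_gap: 0.22
grasp_force: 58.3
time_s: 77.63
ee_pos: [0.4649, -0.2035, 0.1631]
tcp_rot: [[-0.298, 0.955, -0.001], [0.955, 0.298, -0.003], [-0.003, -0.002, -1.0]]
wrist_force: [-0.7, 2.6, 4.1]
finger_gap: 0.224
grasp_force: 58.4
time_s: 78.05
ee_pos: [0.4615, -0.1913, 0.0887]
tcp_rot: [[-0.298, 0.954, -0.001], [0.954, 0.298, -0.003], [-0.002, -0.002, -1.0]]
wrist_force: [-22.7, 6.5, 94.3]
finger_gap: 0.225
grasp_force: 72.3
time_s: 78.47
ee_pos: [0.4613, -0.1916, 0.088]
tcp_rot: [[-0.298, 0.955, -0.002], [0.955, 0.298, -0.004], [-0.003, -0.003, -1.0]]
wrist_force: [-6.4, 5.5, 21.5]
finger_gap: 0.224
grasp_force: 66.7
```

```bash
python3 -m inch '[[[0,0,0],[0,0,0]],[[0,0,0],[0,0,0]],[[0,0,0.5],[0,0,0]],[[0,0,1],[0,0,0]],[[0,0,1],[0,0,0]]]' 0.5
python3 -m inch '[[[0,0,1],[0,0,0]],[[0,0,1],[0,0,0]],[[0,0,1],[0,0,0]],[[0,-0.5,1],[0,0,0]],[[0.5,-0.5,1],[0,0,0]]]' |head -2
python3 -m inch '[[[0.5,-0.5,0],[0,0,0]],[[0.5,-0.5,0],[0,0,0]],[[0,-0.5,0],[0,0,0]],[[0,0,0],[0,0,0]],[[0,0,0],[0,0,0]]]' |head -2
python3 - <<'E'
from h import *
c="wrist"; im=snap(c,"w15"); cv2.imwrite("pics/w15.png",im)
for t in "lid_tab ring_axis ring_wing lock_mark lid_hinge".split(): print(t,pp(c,t)); 
P=dict(C=(.4997,-.3135,.105))
for i,p in P.items(): print(i,pix(c,p))
get_image("top");get_image("side")
for c in("top","side"):
  for t in "lid_tab ring_axis ring_wing lock_mark biscuit1".split(): print(c,t,pp(c,t))
E
```

```text
time_s: 78.88
ee_pos: [0.4606, -0.1921, 0.1368]
tcp_rot: [[-0.297, 0.955, -0.003], [0.955, 0.297, -0.002], [-0.001, -0.004, -1.0]]
wrist_force: [1.1, -0.5, 0.7]
finger_gap: 0.501
grasp_force: 0.0
time_s: 79.3
ee_pos: [0.4697, -0.2122, 0.2378]
time_s: 79.72
ee_pos: [0.4904, -0.2423, 0.236]
lid_tab [([0.4601, -0.1931, 0.09], 0.84)]
ring_axis []
ring_wing [([0.4578, -0.2718, 0.129], 0.7), ([0.516, -0.2199, 0.0981], 0.27)]
lock_mark [([0.5171, -0.2197, 0.0974], 0.63)]
lid_hinge [([0.5316, -0.4134, 0.0842], 0.7)]
C [248.52826041 263.89977533]
top lid_tab [([0.4601, -0.1931, 0.0924], 0.77)]
top ring_axis [([0.4944, -0.3128, 0.1076], 0.75)]
top ring_wing [([0.4568, -0.2714, 0.1272], 0.66)]
top lock_mark [([0.5133, -0.2212, 0.0969], 0.77)]
top biscuit1 [([0.4045, 0.676, 0.0017], 0.69), ([0.3378, -0.0864, -0.0004], 0.56), ([0.5295, 0.6747, 0.0003], 0.56)]
side lid_tab [([0.4629, -0.1957, 0.0912], 0.62)]
side ring_axis [([0.5037, -0.3152, 0.1061], 0.76)]
side ring_wing [([0.4537, -0.271, 0.1279], 0.8), ([0.6277, -0.0702, 0.0013], 0.24)]
side lock_mark [([0.5174, -0.226, 0.1023], 0.96)]
side biscuit1 [([0.5313, 0.6752, -0.001], 0.71), ([0.4005, 0.6742, 0.0001], 0.69), ([0.3372, -0.0905, -0.0018], 0.65)]
```

View pics/w15.png

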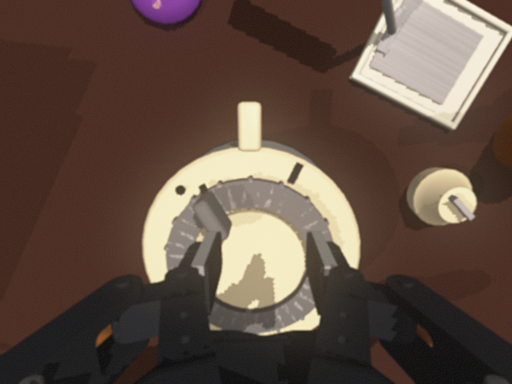

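```bash
python3 - <<'E'
from h import *
c="wrist"
C=np.array([.4997,-.3135])
for n,(u,v),z in [("dot",(181,190),.097),("ptr",(203,188),.106),("wingtop_in",(218,222),.13),("bar_out",(298,165),.098),("bar",(295,173),.097),("bar_in",(291,181),.098)]:
    p=ray(c,u,v,z); d=p[:2]-C; print(n,p.round(4),np.hypot(*d).round(4),np.degrees(np.arctan2(d[1],d[0])).round(1))
im=cv2.imread("pics/w15.png")[150:260,150:350]; cv2.imwrite("pics/w15c.png",cv2.resize(im,None,fx=4,fy=4,interpolation=cv2.INTER_CUBIC))
# lid circle fit from cream outline in mask: points on upper arc
for u,v in [(143,245),(150,205),(175,170),(210,152),(300,152),(335,180),(355,215),(360,245)]:
    print(ray(c,u,v,.094)[:2].round(4))
E
```

```text
dot [ 0.422  -0.2658  0.097 ] 0.0912 148.4
ptr [ 0.4415 -0.2553  0.106 ] 0.0823 135.0
wingtop_in [ 0.4629 -0.2717  0.13  ] 0.0557 131.4
bar_out [ 0.5146 -0.213   0.098 ] 0.1016 81.6
bar [ 0.5146 -0.2207  0.097 ] 0.094 80.9
bar_in [ 0.5134 -0.2284  0.098 ] 0.0862 80.9
[ 0.399  -0.3309]
[ 0.3974 -0.2893]
[ 0.4122 -0.2504]
[ 0.4379 -0.2256]
[ 0.5132 -0.2021]
[ 0.5514 -0.2165]
[ 0.5811 -0.2422]
[ 0.5971 -0.2691]
```

View pics/w15c.png

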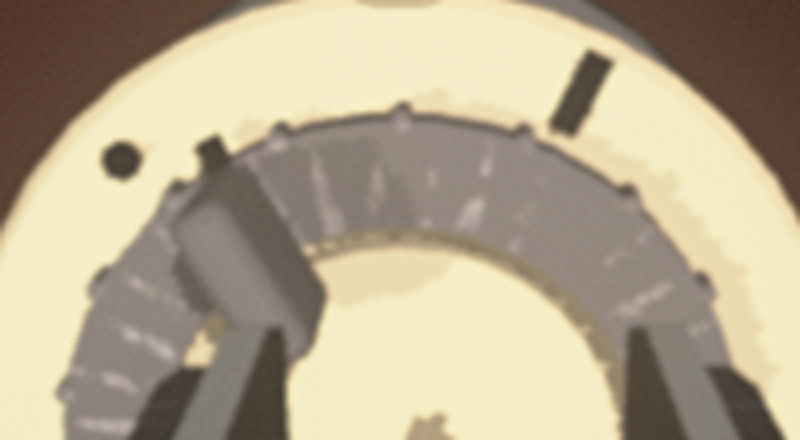

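```bash
python3 -m inch '[[[-0.24,-0.21,0],[0,0,0.88]],[[-0.24,-0.21,0],[0,0,0.88]],[[-0.24,-0.21,0],[0,0,0.88]],[[-0.24,-0.21,0],[0,0,0.88]],[[-0.24,-0.21,0],[0,0,0.88]]]' |head -2
python3 -m inch '[[[-0.24,-0.21,0],[0,0,0.88]],[[-0.24,-0.21,0],[0,0,0.87]],[[0,0,-0.5],[0,0,0]],[[0,0,-0.8],[0,0,0]],[[0,0,-0.8],[0,0,0]]]' |head -3
python3 -m inch '[[[0,0,-0.8],[0,0,0]],[[0,0,-0.8],[0,0,0]],[[0,0,-0.7],[0,0,0]],[[0,0,-0.5],[0,0,0]],[[0,0,-0.3],[0,0,0]]]'
python3 -m inch '[[[0,0,0],[0,0,0]],[[0,0,0],[0,0,0]],[[0,0,0],[0,0,0]],[[0,0,0],[0,0,0]],[[0,0,0],[0,0,0]]]'
```

```text
time_s: 81.03
ee_pos: [0.4672, -0.2631, 0.2364]
time_s: 81.45
ee_pos: [0.4581, -0.2714, 0.1937]
tcp_rot: [[-0.711, 0.703, 0.001], [0.703, 0.711, -0.003], [-0.003, -0.001, -1.0]]
time_s: 81.87
ee_pos: [0.4573, -0.2708, 0.1308]
tcp_rot: [[-0.713, 0.701, -0.001], [0.701, 0.713, -0.001], [0.0, -0.002, -1.0]]
wrist_force: [0.8, -0.2, -1.5]
finger_gap: 0.496
grasp_force: 0.0
time_s: 82.28
ee_pos: [0.4582, -0.2716, 0.1331]
tcp_rot: [[-0.713, 0.701, 0.001], [0.701, 0.713, -0.003], [-0.003, -0.002, -1.0]]
wrist_force: [-0.5, 1.1, -0.3]
finger_gap: 0.499
grasp_force: 0.0
```

```bash
python3 -m inch '[[[0,0,-0.1],[0,0,0]],[[0,0,0],[0,0,0]],[[0,0,0],[0,0,0]],[[0,0,0],[0,0,0]],[[0,0,0],[0,0,0]]]' 0 50 | head -5
python3 -m inch '[[[0,0,0],[0,0,0]],[[0,0,0],[0,0,0]],[[0,0,0],[0,0,0]],[[0,0,0],[0,0,0]],[[0,0,0],[0,0,0]]]'
python3 -m inch '[[[0.139,0.133,0],[0,0,-0.8]],[[0.147,0.123,0],[0,0,-0.8]],[[0.155,0.114,0],[0,0,-0.8]],[[0.162,0.104,0],[0,0,-0.8]],[[0.168,0.093,0],[0,0,-0.8]]]'
python3 -m inch '[[[0.174,0.082,0],[0,0,-0.8]],[[0.178,0.071,0],[0,0,-0.8]],[[0.183,0.059,0],[0,0,-0.8]],[[0.186,0.048,0],[0,0,-0.8]],[[0.189,0.036,0],[0,0,-0.8]]]'
python3 -m inch '[[[0.191,0.023,0],[0,0,-0.8]],[[0.192,0.011,0],[0,0,-0.8]],[[0.192,-0.001,0],[0,0,-0.8]],[[0.192,-0.013,0],[0,0,-0.6]],[[0.1,-0.01,0],[0,0,-0.5]]]'
python3 -m inch '[[[0,0,0],[0,0,0]],[[0,0,0],[0,0,0]],[[0,0,0],[0,0,0]],[[0,0,0],[0,0,0]],[[0,0,0],[0,0,0]]]'
python3 - <<'E'
from h import *
C=np.array([.4997,-.3135])
o=status.get_obs(); d=o['ee_pos'][:2]-C; print(np.hypot(*d),np.degrees(np.arctan2(d[1],d[0])))
im=snap("wrist","w16"); snap("top","t16")
for c in("wrist","top"): print([pp(c,t) for t in("ring_wing","lock_mark")])
E
```

```text
time_s: 82.7
ee_pos: [0.4573, -0.2717, 0.1305]
tcp_rot: [[-0.713, 0.702, -0.001], [0.702, 0.712, -0.003], [-0.001, -0.003, -1.0]]
wrist_force: [-2.7, -0.5, 5.2]
finger_gap: 0.156
time_s: 83.12
ee_pos: [0.4573, -0.2716, 0.1305]
tcp_rot: [[-0.713, 0.701, -0.001], [0.701, 0.713, -0.003], [-0.001, -0.003, -1.0]]
wrist_force: [-4.2, -0.8, 5.5]
finger_gap: 0.152
grasp_force: 51.9
time_s: 83.53
ee_pos: [0.4725, -0.2606, 0.1305]
tcp_rot: [[-0.453, 0.891, -0.002], [0.891, 0.453, -0.004], [-0.002, -0.004, -1.0]]
wrist_force: [-5.2, -2.4, 6.1]
finger_gap: 0.15
grasp_force: 51.9
time_s: 83.95
ee_pos: [0.4904, -0.255, 0.1305]
tcp_rot: [[-0.15, 0.989, -0.004], [0.989, 0.15, -0.003], [-0.003, -0.004, -1.0]]
wrist_force: [-6.0, -1.9, 6.7]
finger_gap: 0.155
grasp_force: 52.0
time_s: 84.37
ee_pos: [0.5069, -0.2548, 0.1304]
tcp_rot: [[0.13, 0.992, -0.006], [0.992, -0.13, -0.003], [-0.003, -0.006, -1.0]]
wrist_force: [-9.4, -2.0, 8.3]
finger_gap: 0.154
grasp_force: 52.4
time_s: 84.78
ee_pos: [0.5072, -0.2549, 0.1304]
tcp_rot: [[0.128, 0.992, -0.005], [0.992, -0.128, -0.002], [-0.003, -0.005, -1.0]]
wrist_force: [-7.1, -2.4, 7.5]
finger_gap: 0.153
grasp_force: 52.8
0.05907639557971841 82.69764582909856
[[], [([0.5146, -0.2209, 0.0936], 0.81)]]
[[([0.5057, -0.2549, 0.1259], 0.67)], [([0.5121, -0.2217, 0.0962], 0.57), ([0.5053, -0.2542, 0.1287], 0.22)]]
```

```bash
python3 - <<'E'
from h import *
u,v=pix("wrist",(.5135,-.2225,.1)); print(u,v)
im=cv2.imread("pics/w16.png"); x0=int(max(0,min(u-65,382)));y0=int(max(0,min(v-50,284))); print(x0,y0)
cv2.imwrite("pics/w16c.png",cv2.resize(im[y0:y0+100,x0:x0+130],None,fx=6,fy=6,interpolation=cv2.INTER_CUBIC))
E
```

```text
266.38399235702786 180.17679458360936
201 130
```

View pics/w16c.png

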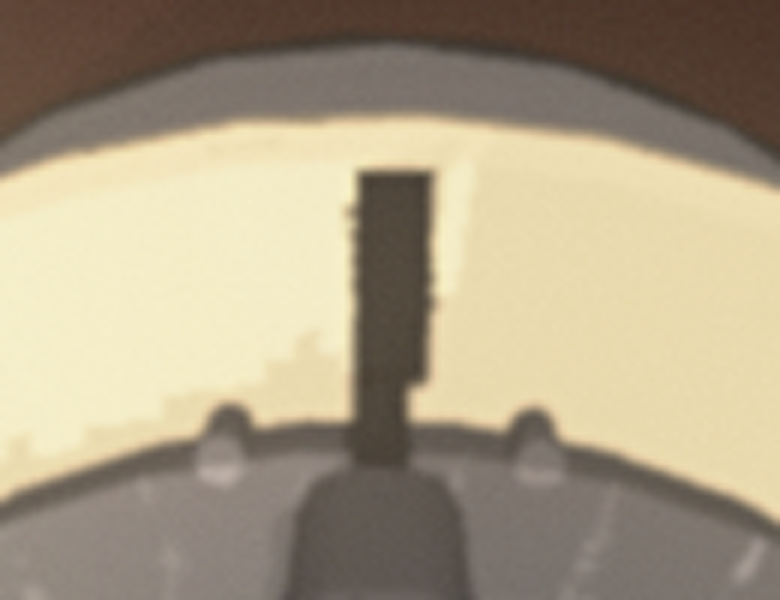

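```bash
python3 -m inch '[[[0.03,-0.005,0],[0,0,-0.12]],[[0.03,-0.005,0],[0,0,-0.13]],[[0,0,0],[0,0,0]],[[0,0,0],[0,0,0]],[[0,0,0],[0,0,0]]]'
python3 -m inch '[[[0,0,0],[0,0,0]],[[0,0,0],[0,0,0]],[[0,0,0],[0,0,0]],[[0,0,0],[0,0,0]],[[0,0,0],[0,0,0]]]' 0.5 | tail -2
python3 -m inch '[[[0,0,0.5],[0,0,0]],[[0,0,1],[0,0,0]],[[0,0,1],[0,0,0]],[[0,0,1],[0,0,0]],[[0,0,1],[0,0,0]]]'|head -2
python3 - <<'E'
from h import *
im=snap("wrist","w17")
for c in("wrist","top","side"):
    if c!="wrist": get_image(c)
    for t in("ring_wing","lock_mark","lid_tab","turner"): print(c,t,pp(c,t)[:1])
u,v=pix("wrist",(.5135,-.2225,.1)); x0=int(max(0,min(u-65,382)));y0=int(max(0,min(v-40,284))); print(x0,y0)
cv2.imwrite("pics/w17c.png",cv2.resize(im[y0:y0+100,x0:x0+130],None,fx=6,fy=6,interpolation=cv2.INTER_CUBIC))
E
```

```text
time_s: 85.5
ee_pos: [0.5081, -0.255, 0.1304]
tcp_rot: [[0.147, 0.989, -0.006], [0.989, -0.147, -0.002], [-0.003, -0.005, -1.0]]
wrist_force: [-8.7, -1.8, 8.9]
finger_gap: 0.156
grasp_force: 52.4
finger_gap: 0.5
grasp_force: 0.0
time_s: 86.33
ee_pos: [0.5101, -0.2538, 0.2221]
wrist ring_wing [([0.5114, -0.255, 0.1336], 0.92)]
wrist lock_mark [([0.5137, -0.2237, 0.0976], 0.64)]
wrist lid_tab [([0.4613, -0.1948, 0.0874], 0.68)]
wrist turner []
top ring_wing [([0.615, -0.0693, 0.0004], 0.73)]
top lock_mark [([0.5096, -0.2224, 0.0958], 0.91)]
top lid_tab [([0.4586, -0.1966, 0.0928], 0.55)]
top turner [([0.6135, -0.0697, 0.0017], 0.93)]
side ring_wing [([0.511, -0.2533, 0.1257], 0.59)]
side lock_mark [([0.5142, -0.2259, 0.1008], 0.69)]
side lid_tab [([0.4641, -0.1969, 0.0957], 0.61)]
side turner [([0.6198, -0.0698, 0.0046], 0.97)]
196 116
```

View pics/w17c.png

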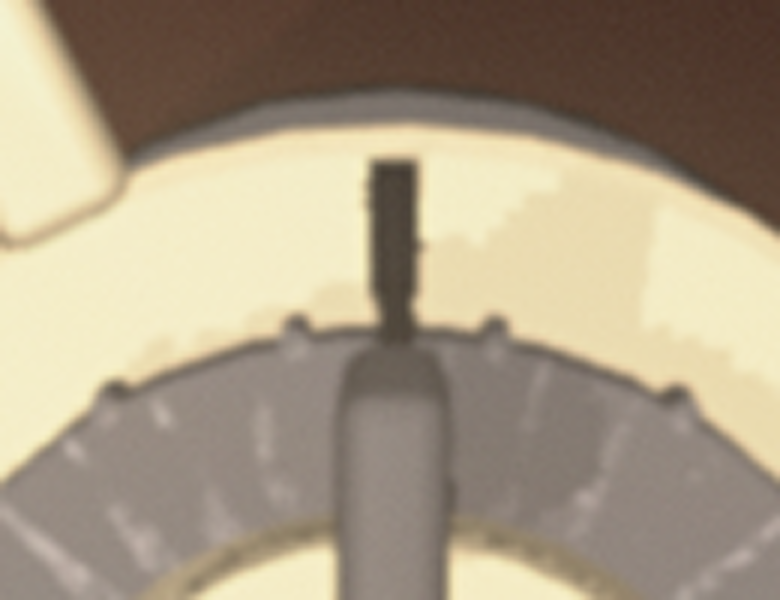

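The pointer, at x≈396 in the crop, now lines up with the black bar at x≈394. The lid is shut, the turner is in its rest, and the hand is clear of everything.

```bash
python3 -c "
from rig import order
print(order.job_done())"
```

```text
the job is handed in; nothing more can be done
None
```

I handed the job in, and no verdict came back: all four biscuits are in the keeper, the lid is shut, the ring's pointer lines up with the locked mark, and the turner lies flat in its rest.

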